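# Brush out the pen cup and pack the desk supplies

### The arm

A 6-joint arm with a two-finger parallel gripper is mounted at the origin on the work surface. World frame = base frame: x ahead of the robot, y to its left, z up, the work surface at z = 0. Lengths are in mm, angles in degrees, forces in N, time in s.
With the tool pointing down it reaches from about 300 to 850 mm from the base axis. Payload 4.2 kg.
Tool frame: the origin (TCP) lies at the very end of the fingers, on their centre line; the grasp point (between the pads) lies env.grip_point_offset behind it (env.grip_point_offset is the distance from the TCP to the grasp point, in mm); z points along the fingers, y is the direction in which the jaws open and shut (so a half turn about z gives the same grasp; the last joint's range is limited). The gripper opens to 91 mm and grips with 3 to 60 N. Pads are 32 mm wide; open, the fingers measure 118 mm over their backs; the gripper's body (76 mm by 178 mm) begins 60 mm behind the grasp point.
Start: joints at [-77.12, 18.312, 89.639, -0, 72.044, -1.146], TCP at [139.361, -557.873, 213.976] pointing down, gripper open.
Joint ranges: [-177.97, 177.97], [-48.28, 115.42], [12.27, 149.76], [-77.06, 257.06], [2.81, 150.46], [-146.56, 146.56]. Speed limits (degrees/s): [147.25, 147.25, 180, 180, 180, 180].

### API

Orientations are given as [roll, pitch, yaw] about the fixed x, y, z axes, in that order (R = Rz(yaw) Ry(pitch) Rx(roll)).
In Python, from workcell import env, grab_frame, camera_params gives the robot as it stands. The module is installed in compiled form; this text tells all that it offers.
- The arm moves only by the shell command python3 -m creep 'ROWS' [OPENING] [FORCE]. ROWS is a JSON object of lists of equal length, an entry for each row: "offset": the shift along the tool's x, y, z in m, a list of three; "rotation": the turn, a rotation vector about the tool's x, y, z in degrees, a list of three. A call has 1 to 5 rows; each row shifts and turns the commanded pose from where the row before left it, along the tool's axes as they then stand; what a row does not reach is not made up. A row lasts 1/8 s, in which the tool goes at most 62.5 mm and 10.7 degrees, less where a joint would pass 70% of its speed; a pose out of reach is approached as far as the arm can. A call is refused whole if a number of a shift passes 0.0625 or a number of a turn 10.7, either way. A call with a gripper value outside its range is refused whole. OPENING is the closure, from 0 (fully open) to 1 (shut), set as the call begins (- or left out, the last holds). The fingers move at their own pace and stop on an object; FORCE is the grip in N (left out, the last holds). Time passes only in rows, so rows that do not move let the fingers close. It gives the time, the measured TCP pose, the force and the opening at its end, in the units of the state.
- env.state(): the state, without advancing time (a new reading comes with each control period).
- grab_frame(name): name is "side" or "top"; returns the picture (480x640x3 uint8, red, green, blue); there is no depth.
- camera_params(name): a dict with "mtx" (3x3 intrinsics, pixels), "R" (3x3) and "t" (3): a world point X has camera coordinates R X + t. Camera axes: x right, y down, z forward; pixel columns grow to the right and rows downward; lengths in mm; the calibration is good to about 2 mm. A picture is of the moment at which its call begins. camera_params takes no time and is no camera call.
- env.job_done(): hands the job in, once; it reports no verdict.
The state is a dict: "time_s": time; "qpos": joint angles; "qvel": joint speeds; "effort": joint torques, N m; "ee_pos": TCP position; "ee_rot": TCP orientation; "force": force on the tool from outside, world axes, zero at the start; "torque": the same for the moment, N m; "gripper_width": finger opening in mm.
Only numpy, scipy, OpenCV 4.12 (cv2) and the standard library are available. Lean on these libraries where they do the work, as an engineer would, in place of code of your own. Each camera call takes 0.05 s, during which the arm holds its last target.

### The job

First scrub the dust from inside the pen cup with the brush, three full strokes down to its floor and back up to the rim, and put the brush back upright in its stand. Then pack the cup and every loose supply on the desk (cartons, cases, jar, can) upright in one row in the long storage box, close enough together that all of them fit, each standing flat on its floor. Do not tip the cup over, and leave the mug, mouse and stapler where they are.

Things in the scene. Friction and masses are not known exactly. Their poses are not given: they have to be found in the camera images.
- ink_carton: A desk supply, loose: brown cardboard carton of printer ink with white paper labels on its two y faces; an upright block, 58 wide along its own x, 50 long along its own y, 80 high (mm). Origin at the centre of its underside, z up. 0.1 to 0.3 kg. May be absent in a run (then None from the start).
- staple_carton: A desk supply, loose: cream paper carton of staples with brown labels on its two y faces; an upright block, 58 wide along its own x, 42 long along its own y, 86 high (mm). Origin at the centre of its underside, z up. 0.1 to 0.3 kg. May be absent in a run (then None from the start).
- drive_case: A desk supply, loose: grey plastic hard-drive case with dark labels on its two y faces; an upright block, 56 wide along its own x, 46 long along its own y, 83 high (mm). Origin at the centre of its underside, z up. 0.1 to 0.3 kg. May be absent in a run (then None from the start).
- label_case: A desk supply, loose: white plastic case of label tape with grey labels on its two y faces; an upright block, 54 wide along its own x, 40 long along its own y, 82 high (mm). Origin at the centre of its underside, z up. 0.1 to 0.3 kg. May be absent in a run (then None from the start).
- clip_jar: A desk supply, loose: round clear plastic jar of paper clips with a flush white screw lid; a rigid upright cylinder, diameter 52, height 86 (mm). Origin at the centre of its underside, z up. 0.1 to 0.3 kg. May be absent in a run (then None from the start).
- wipes_can: A desk supply, loose: round bare metal can of screen wipes with a paper band; a rigid upright cylinder, diameter 48, height 92 (mm). Origin at the centre of its underside, z up. 0.1 to 0.3 kg. May be absent in a run (then None from the start).
- cup: The pen cup: a loose, empty, open-topped round cup of bare metal, standing upright; outer diameter 64, height 90, wall 4, floor 5 thick (mm). About 0.2 kg. Origin at the centre of its underside, z up. It stands at one side of the work, the brush stand at the other.
- brush: The cleaning brush: straight and rigid, 170 mm long, standing upright in its stand with the handle up. Head: a pale, stiff bristle cylinder of diameter 26, the lowest 55 mm. Above it a straight round wooden handle of diameter 18. Origin at the centre of the flat bottom end of the head (the tip); its z runs up along the handle. 0.06 kg, loose.
- stand: The brush stand: a white ceramic pot, fixed to the desk, 60 mm high, outer diameter 64 at the foot and 52 at the rim. Its open well is 42 mm across at the rim, its floor is 8 mm above the desk. Origin at the centre of its underside, z up.
- box: The storage box: a long, narrow open wooden box fixed to the desk, outer 80 (its own x) by 372 (its own y) by 45 high (mm), walls and floor 5 thick; inside 70 by 362. Origin at the centre of its underside. Things stand in it in one row along its y and rise above its walls. All seven take up 342 of the 362 mm if cartons and cases stand with their x along the box's x.
- box_in (a point): Centre of the box's inner floor, 5 mm above the desk; axes as the box.
- mug: Bystander: white ceramic coffee mug, 80 mm across, 95 high, loose. Origin at the centre of its underside.
- mouse: Bystander: black computer mouse, 110 by 62 by 33 mm, loose. Origin at the centre of its underside.
- stapler: Bystander: desk stapler, 130 by 36 by 52 mm, loose. Origin at the centre of its underside.
Things that resemble listed ones, but are neither listed nor needed, are in the scene too. What is shaped like the staple_carton but purple is not meant.

How it is judged (in metres and radians):
On the way, in this order (a step that is already met when the one before it is completed fails the run):
1. first stroke: the brush tip goes down to the bottom inside the cup (within 15 mm of its floor) (horizontal distance between brush and cup below 0.03 m and z of brush in the frame of cup below 0.022 m and angle between cup's own z axis and vertical below 0.3 rad), for 0.05 s.
2. first stroke: the brush comes up towards the cup's rim (tip at least 50 mm above its floor) (z of brush in the frame of cup above 0.055 m), for 0.05 s.
3. second stroke: the brush tip goes down to the bottom inside the cup (within 15 mm of its floor) (all of step 1), for 0.05 s.
4. second stroke: the brush comes up towards the cup's rim (tip at least 50 mm above its floor) (z of brush in the frame of cup above 0.055 m), for 0.05 s.
5. third stroke: the brush tip goes down to the bottom inside the cup (within 15 mm of its floor) (all of step 3), for 0.05 s.
6. third stroke: the brush comes up towards the cup's rim (tip at least 50 mm above its floor) (z of brush in the frame of cup above 0.055 m), for 0.05 s.
7. the brush is back in its stand (horizontal distance between brush and stand below 0.02 m and height (world z) of brush below 0.016 m and angle between brush's own z axis and vertical below 0.3 rad), for 0.2 s.
8. the brushed cup stands packed in the box (x of cup in the frame of box_in between -0.02 and 0.02 m and y of cup in the frame of box_in between -0.17 and 0.17 m and z of cup in the frame of box_in between -0.006 and 0.006 m and angle between cup's own z axis and vertical below 0.1 rad and linear speed of cup below 0.03 m/s), for 0.2 s.
At the end, for the whole second after the job is handed in: The brush is in its stand (tip within 20 mm of its axis, on its floor, within 0.3 rad of upright); the cup and every supply present stand in the box, on its floor within 6 mm, upright within 0.1 rad, within 20 mm of its long middle line, at rest (all of step 7 and all of step 8 and x of ink_carton in the frame of box_in between -0.02 and 0.02 m and y of ink_carton in the frame of box_in between -0.17 and 0.17 m and z of ink_carton in the frame of box_in between -0.006 and 0.006 m and angle between each of ink_carton, staple_carton, drive_case, label_case, clip_jar, wipes_can's own z axis and vertical below 0.1 rad and linear speed of each of ink_carton, staple_carton, drive_case, label_case, clip_jar, wipes_can below 0.03 m/s and x of staple_carton in the frame of box_in between -0.02 and 0.02 m and y of staple_carton in the frame of box_in between -0.17 and 0.17 m and z of staple_carton in the frame of box_in between -0.006 and 0.006 m and x of drive_case in the frame of box_in between -0.02 and 0.02 m and y of drive_case in the frame of box_in between -0.17 and 0.17 m and z of drive_case in the frame of box_in between -0.006 and 0.006 m and x of label_case in the frame of box_in between -0.02 and 0.02 m and y of label_case in the frame of box_in between -0.17 and 0.17 m and z of label_case in the frame of box_in between -0.006 and 0.006 m and x of clip_jar in the frame of box_in between -0.02 and 0.02 m and y of clip_jar in the frame of box_in between -0.17 and 0.17 m and z of clip_jar in the frame of box_in between -0.006 and 0.006 m and x of wipes_can in the frame of box_in between -0.02 and 0.02 m and y of wipes_can in the frame of box_in between -0.17 and 0.17 m and z of wipes_can in the frame of box_in between -0.006 and 0.006 m); the robot touches nothing.
It fails at once if the mug is disturbed (moved more than 30 mm) (distance of mug from where it was at the start of the episode above 0.03 m).
It fails at once if the mouse is disturbed (moved more than 30 mm) (distance of mouse from where it was at the start of the episode above 0.03 m).
It fails at once if the stapler is disturbed (moved more than 30 mm) (distance of stapler from where it was at the start of the episode above 0.03 m).
It fails at once if the pen cup is tipped over (angle between cup's own z axis and vertical above 0.8 rad).
Of ink_carton, staple_carton, drive_case, label_case, clip_jar, wipes_can only 4 to 6 are there at a start; the rules pass over those that are not, and their reading is None.
At some moment in a run one of ink_carton, staple_carton, drive_case, label_case, clip_jar, wipes_can may be knocked a few centimetres aside while the robot is not near it.
It also fails if it takes over 208 s, if anything falls off the work surface, if the arm or the gripper's body presses on something with over 40 N, if the wrist force passes 120 N, or if a joint passes its speed limit or range.

## Working session

There is one attempt and no reset: what is moved stays moved. The work goes in short steps, Python scripts to look and compute and a shell command to move; the robot and the scene stay as the last step left them, time stands still between calls to the robot, and variables do not carry over. Pictures are saved under pics/ and viewed, and the job is handed in when it is done.

```bash
mkdir -p pics; ls
python3 - <<'E'
from workcell import env, grab_frame, camera_params
import cv2
s=env.state();print(s, env.grip_point_offset)
for n in("side","top"):
    im=grab_frame(n);cv2.imwrite(f"pics/{n}0.png",im[:,:,::-1]);p=camera_params(n);print(n,p)
    print(-p["R"].T@p["t"])
E
```

```text
pics
{'time_s': 0.0, 'qpos': array([-7.71200476e+01,  1.83512526e+01,  8.97072966e+01,  5.79382984e-04,
        7.20418050e+01, -1.14698279e+00]), 'qvel': array([-0.03953286, -0.00504867,  0.0759463 , -0.05561985, -0.00611356,
        0.09228536]), 'effort': array([-4.73939019e-05, -4.12464237e+01, -2.31975389e+01,  7.29007297e-02,
        4.58333921e-02, -1.52636926e-04]), 'ee_pos': array([ 139.2488082 , -557.36625524,  213.11812571]), 'ee_rot': array([-1.79899677e+02, -2.55955076e-03,  1.40267538e+01]), 'force': array([-0.29002903, -0.01605807, -0.24045855]), 'torque': array([ 0.0095868 , -0.02181887,  0.03303036]), 'gripper_width': 91.2964860989207} 18.8
side {'mtx': array([[516.9347913 ,   0.        , 323.62732013],
       [  0.        , 516.9347913 , 240.57168965],
       [  0.        ,   0.        ,   1.        ]]), 'R': array([[-0.79410545, -0.60753403, -0.01728968],
       [-0.37436295,  0.51134273, -0.7735509 ],
       [ 0.47879945, -0.60780837, -0.63349828]]), 't': array([ 473.67634807,  177.31717632, 1213.09254604])}
[-138.2980951   934.43245597  913.84561668]
top {'mtx': array([[522.30926713,   0.        , 319.90049056],
       [  0.        , 522.30926713, 245.5699606 ],
       [  0.        ,   0.        ,   1.        ]]), 'R': array([[ 0.00756729, -0.99996234, -0.00424921],
       [-0.98973858, -0.00688344, -0.14272406],
       [ 0.14268944,  0.00528565, -0.9897534 ]]), 't': array([  79.6932853 ,  536.13111568, 1136.10820026])}
[ 367.91594559   77.37564299 1201.32439519]
```

View pics/side0.png

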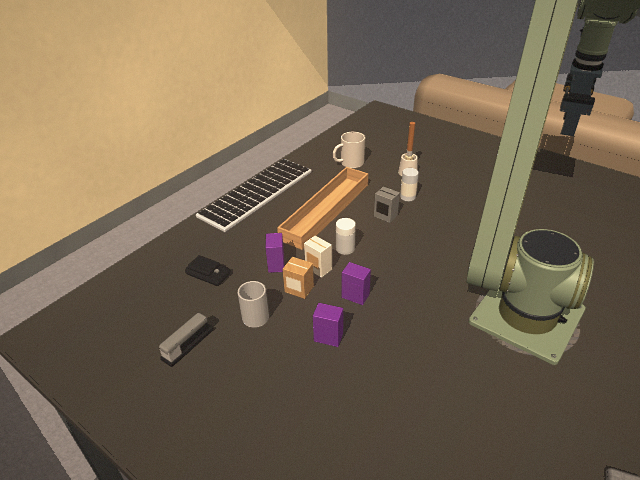

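View pics/top0.png

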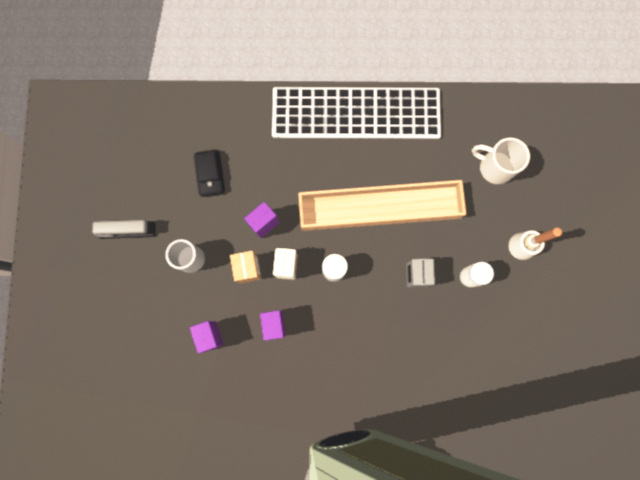

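Run:
```python
import cv2,numpy as np
s=cv2.imread("pics/side0.png");t=cv2.imread("pics/top0.png")
a=cv2.resize(s[110:340,220:440],None,fx=2.6,fy=2.6,interpolation=cv2.INTER_CUBIC)
b=cv2.resize(t[120:370,90:580],(784,400),interpolation=cv2.INTER_CUBIC)
cv2.imwrite("pics/c1.png",a);cv2.imwrite("pics/c2.png",b)
```

```text
(no output)
```

View pics/c1.png

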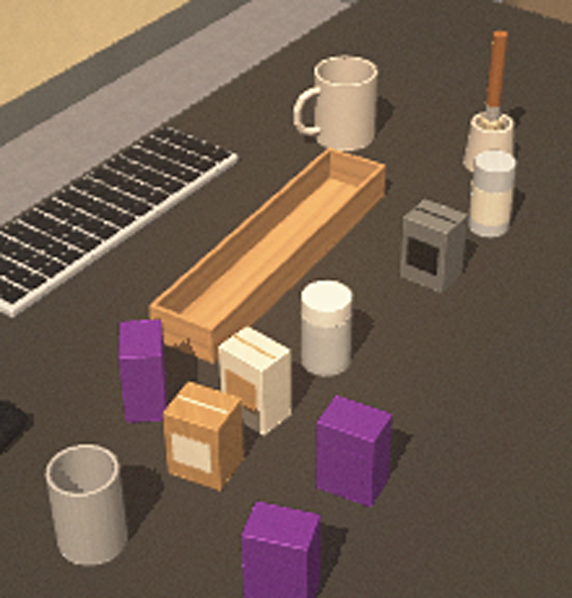

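View pics/c2.png

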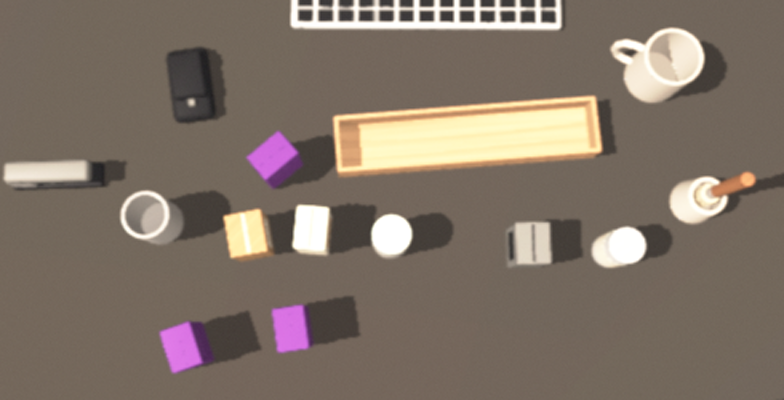

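```bash
cat > vis.py <<'E'
import cv2,numpy as np
from scipy.optimize import minimize
from workcell import env, grab_frame, camera_params
CP={n:camera_params(n) for n in("side","top")}
def proj(n,X):
    p=CP[n];c=np.atleast_2d(X)@p["R"].T+p["t"];u=c@p["mtx"].T;return u[:,:2]/u[:,2:]
def ray(n,uv,z):
    p=CP[n];C=-p["R"].T@p["t"];d=p["R"].T@np.linalg.inv(p["mtx"])@np.array([uv[0],uv[1],1.]);return C+d*(z-C[2])/d[2]
def block(w,l,h): return np.array([[sx*w/2,sy*l/2,z] for sx in(-1,1) for sy in(-1,1) for z in(0,h)])
def cyl(d0,h,d1=None):
    d1=d1 or d0;a=np.linspace(0,2*np.pi,48,endpoint=False)
    return np.array([[r/2*np.cos(t),r/2*np.sin(t),z] for r,z in((d0,0),(d1,h)) for t in a])
def place(M,x,y,yaw,z=0):
    c,s=np.cos(np.radians(yaw)),np.sin(np.radians(yaw))
    return np.c_[M[:,0]*c-M[:,1]*s+x,M[:,0]*s+M[:,1]*c+y,M[:,2]+z]
MOD=dict(ink_carton=block(58,50,80),staple_carton=block(58,42,86),drive_case=block(56,46,83),label_case=block(54,40,82),
 clip_jar=cyl(52,86),wipes_can=cyl(48,92),cup=cyl(64,90),stand=cyl(64,60,52),box=block(80,372,45))
S=4
def soft(n,P):  # antialiased hull mask
    h=cv2.convexHull(proj(n,P).astype(np.float32))
    m=np.zeros((480,640),np.uint8);cv2.fillConvexPoly(m,np.round(h*256).astype(np.int32),255,cv2.LINE_AA,8);return m/255.
def fit(name,mask,x,y,yaw=0,cams=("side","top"),z=0,w=60,fixyaw=False):
    """mask: dict cam-> 0/1 image; crop around the projection"""
    M=MOD[name];rot=len(M)<20 and not fixyaw
    mm={}
    for n in cams:
        q=proj(n,place(M,x,y,yaw,z));lo=np.floor(q.min(0)-7).astype(int).clip(0);hi=np.ceil(q.max(0)+7).astype(int)
        mm[n]=(slice(lo[1],hi[1]),slice(lo[0],hi[0]))
    def cost(v):
        P=place(M,v[0],v[1],(v[2]*2 if rot else yaw),z);return sum(np.abs(soft(n,P)[mm[n]]-mask[n][mm[n]]).sum() for n in cams)
    v0=[x,y]+([yaw/2] if rot else [])
    k=len(v0);best=None
    for sc in(8,3):
        sim=np.array([v0]+[np.array(v0)+np.eye(k)[i]*sc for i in range(k)])
        r=minimize(cost,v0,method="Nelder-Mead",options=dict(initial_simplex=sim,xatol=.05,fatol=.05));v0=r.x
    tot=sum(mask[n][mm[n]].sum() for n in cams)
    return np.round([v0[0],v0[1],v0[2]*2 if rot else yaw],1),round(r.fun/tot,3)
def bright(im,th): return (im.max(2)>th).astype(float)
E
python3 - <<'E'
from vis import *
s=cv2.imread("pics/side0.png");t=cv2.imread("pics/top0.png")
for n,p in dict(cupT=(186,257),ink=(245,266),stap=(285,264),jar=(335,267),drive=(422,272),can=(480,273),stand=(530,243),box=(382,205)).items():
    print(n,ray("top",p,60).round())
for nm,im in(("side",s),("top",t)):
    print(nm,np.percentile(im.max(2)[140:340,100:500],[10,30,50,70,80,90]))
for th in(95,110):
  cv2.imwrite(f"pics/m{th}.png",np.hstack([(bright(s,th)[110:350,200:450]*255),(bright(t,th)[120:360,90:580]*255)]).astype(np.uint8))
E
```

```text
cupT [505. 378.  60.]
ink [486. 248.  60.]
stap [491. 160.  60.]
jar [485.  50.  60.]
drive [ 476. -141.   60.]
can [ 474. -267.   60.]
stand [ 541. -380.   60.]
box [625. -54.  60.]
side [ 79.  83.  87. 134. 160. 201.]
top [102. 115. 116. 117. 118. 236.]
```

View pics/m95.png

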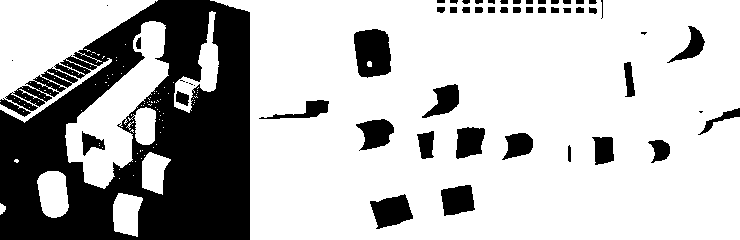

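View pics/m110.png

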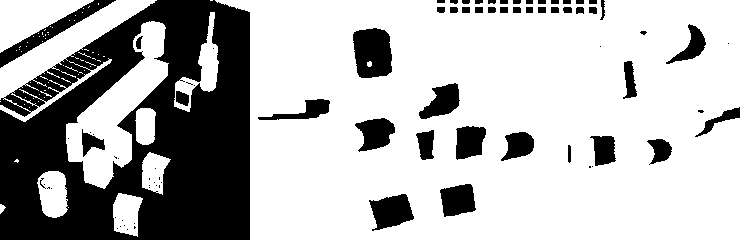

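```bash
cat > meas.py <<'E'
from vis import *
def grab(tag):
    o={}
    for n in("side","top"):
        o[n]=cv2.cvtColor(grab_frame(n),cv2.COLOR_RGB2BGR);cv2.imwrite(f"pics/{n}{tag}.png",o[n])
    return o
def masks(o): return {"side":bright(o["side"],98),"top":bright(o["top"],128)}
E
python3 - <<'E'
from meas import *
o={n:cv2.imread(f"pics/{n}0.png") for n in("side","top")};m=masks(o)
for n,x,y,w in(("cup",505,378,0),("ink_carton",486,248,10),("staple_carton",491,160,-5),("clip_jar",485,50,0),("drive_case",476,-141,0),("wipes_can",474,-267,0),("stand",541,-380,0),("box",625,-54,3)):
    for c in(("top",),("side",),("side","top")): print(n,c,*fit(n,m,x,y,w,c))
E
```

```text
cup ('top',) [509.  386.2   0. ] 0.182
cup ('side',) [510.5 380.5   0. ] 0.08
cup ('side', 'top') [508.7 384.6   0. ] 0.148
ink_carton ('top',) [485.7 251.   11.7] 0.065
ink_carton ('side',) [487.8 243.5  14.7] 0.371
ink_carton ('side', 'top') [485.7 249.6  11.4] 0.293
staple_carton ('top',) [493.5 162.1  -4.1] 0.059
staple_carton ('side',) [496.4 158.7  -0.9] 0.46
staple_carton ('side', 'top') [494.  161.6  -2.7] 0.354
clip_jar ('top',) [485.8  51.9   0. ] 0.06
clip_jar ('side',) [486.6  48.6   0. ] 0.285
clip_jar ('side', 'top') [485.1  51.4   0. ] 0.203
drive_case ('top',) [ 475.6 -138.5    2.3] 0.245
drive_case ('side',) [ 481.3 -142.1   28.6] 0.812
drive_case ('side', 'top') [ 476.1 -139.5    3.9] 0.571
wipes_can ('top',) [ 471.7 -261.5    0. ] 0.049
wipes_can ('side',) [ 479.  -275.1    0. ] 0.317
wipes_can ('side', 'top') [ 471.7 -261.8    0. ] 0.221
stand ('top',) [ 544.  -384.6    0. ] 0.094
stand ('side',) [ 542.  -385.1    0. ] 0.315
stand ('side', 'top') [ 543.5 -384.6    0. ] 0.189
box ('top',) [633.2 -54.9   4.9] 0.03
box ('side',) [633.6 -58.3   5.3] 0.4
box ('side', 'top') [633.3 -55.4   4.9] 0.195
```

```bash
cat >> meas.py <<'E'
def overlay(o,items,fn,cam="top",crop=(90,120,580,370),f=1.6):
    im=cv2.resize(o[cam],None,fx=4,fy=4,interpolation=cv2.INTER_CUBIC)
    for n,x,y,w in items:
        M=MOD[n];k=len(M)//2
        P=proj(cam,place(M,x,y,w))
        h=cv2.convexHull(P.astype(np.float32)); cv2.polylines(im,[np.int32((h+.5)*4)],1,(0,0,255),1)
        top=P[M[:,2]>0];h=cv2.convexHull(top.astype(np.float32));cv2.polylines(im,[np.int32((h+.5)*4)],1,(0,255,0),1)
    x0,y0,x1,y1=crop;c=im[y0*4:y1*4,x0*4:x1*4];f=min(798/c.shape[1],598/c.shape[0])
    cv2.imwrite(fn,cv2.resize(c,None,fx=f,fy=f,interpolation=cv2.INTER_AREA))
E
python3 - <<'E'
from meas import *
o={n:cv2.imread(f"pics/{n}0.png") for n in("side","top")}
I=[("cup",509,384,0),("ink_carton",485.7,251,11.7),("staple_carton",493.5,162,-4),("clip_jar",485.8,51.9,0),("drive_case",476,-139,2.3),("wipes_can",471.7,-261.5,0),("stand",544,-384.6,0),("box",633.3,-55,4.9)]
overlay(o,I,"pics/o1.png",crop=(150,170,350,300));overlay(o,I,"pics/o2.png",crop=(380,170,580,300))
overlay(o,I,"pics/o3.png","side",crop=(220,110,440,340))
E
```

```text
(no output)
```

View pics/o1.png

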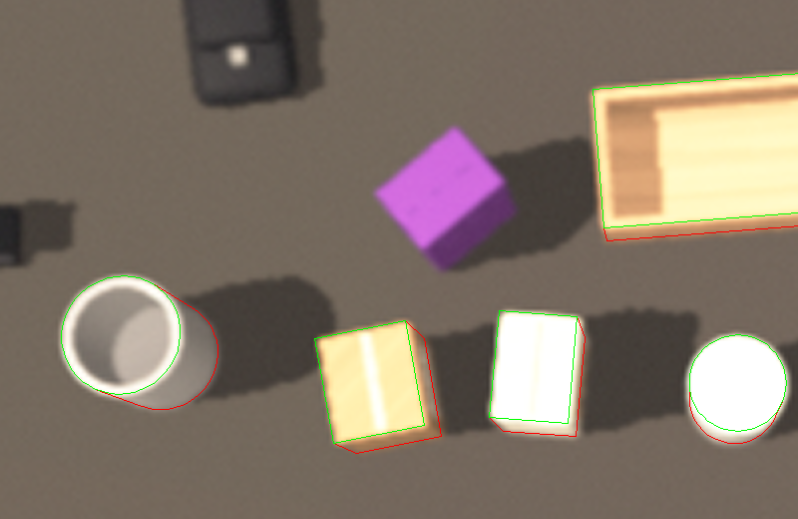

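View pics/o2.png

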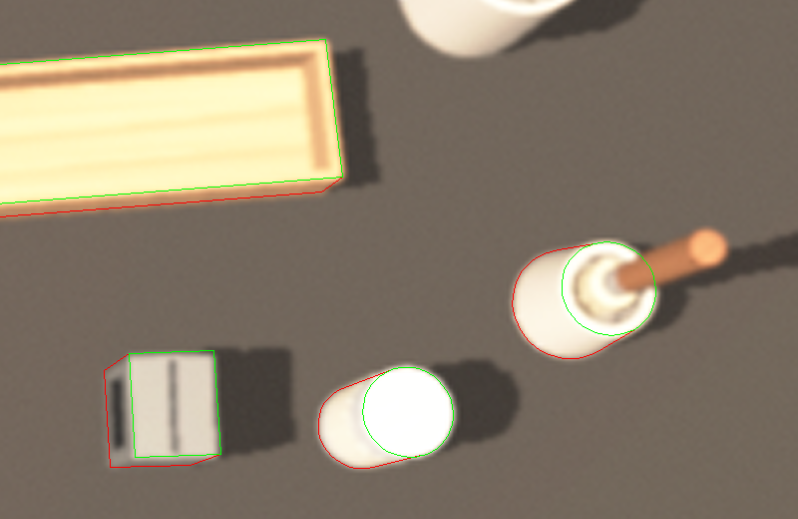

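View pics/o3.png

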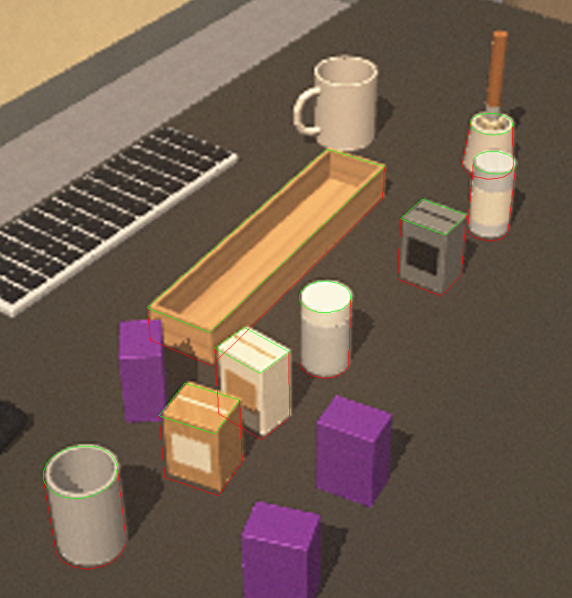

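Run:
```python
from meas import *
P=[CP[n]["mtx"]@np.c_[CP[n]["R"],CP[n]["t"]] for n in("side","top")]
for a,b in(((412.0,123.2),(556.7,231.4)),):
    X=cv2.triangulatePoints(*P,np.array(a).reshape(2,1),np.array(b).reshape(2,1));X=X[:3,0]/X[3];print(X.round(1))
print("top ray z178",ray("top",(556.7,231.4),178).round(1),"z63 (ferrule)",ray("top",(535.5,240.6),66).round(1))
print("proj upright stand",proj("top",[[544,-384.6,178]]),proj("side",[[544,-384.6,178],[544,-384.6,70]]))
s=cv2.imread("pics/side0.png");cv2.imwrite("pics/br.png",cv2.resize(s[110:190,380:440],None,fx=7,fy=7,interpolation=cv2.INTER_CUBIC))
```

```text
[ 546.2 -387.1  177.8]
top ray z178 [ 547.1 -386.6  178. ] z63 (ferrule) [ 545.9 -389.8   66. ]
proj upright stand [[555.77393447 232.93787093]] [[411.89131496 123.64061686]
 [408.84042325 154.42077088]]
```

View pics/br.png

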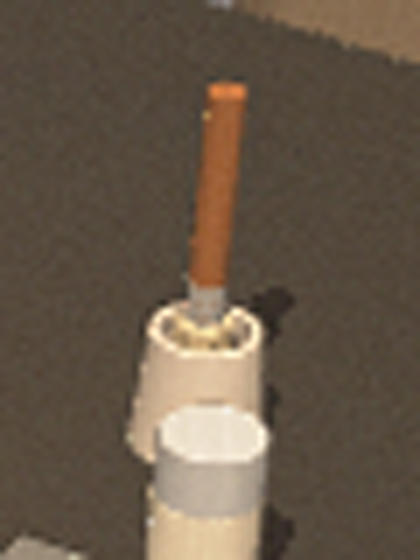

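```bash
cat > go.py <<'E'
# python3 go.py x y z yaw : remaining shift in present tool axes (m) and turn (deg); report only
import sys,numpy as np
from scipy.spatial.transform import Rotation as R
from workcell import env
s=env.state();x,y,z,w=map(float,sys.argv[1:5])
T=R.from_euler("xyz",s["ee_rot"],degrees=True);G=R.from_euler("xyz",[180,0,w],degrees=True)
print("t",round(s["time_s"],2),"pos",s["ee_pos"].round(1),"rot",s["ee_rot"].round(2),"F",s["force"].round(1),"w",round(s["gripper_width"],1),"q",s["qpos"].round(0))
print("shift in tool axes now",(T.inv().apply(np.array([x,y,z])-s["ee_pos"])/1000).round(4),"after turn",(G.inv().apply(np.array([x,y,z])-s["ee_pos"])/1000).round(4),"turn",(T.inv()*G).as_rotvec(degrees=True).round(2))
E
python3 -m creep '{"offset":[[0,0,0],[0,0,0],[0,0,0],[0,0,0],[0,0,0]],"rotation":[[0,0,-10.7],[0,0,-10.7],[0,0,-10.7],[0,0,-10.7],[0,0,-10.7]]}' 0 20
python3 -m creep '{"offset":[[0,0,0],[0,0,0],[0,0,0]],"rotation":[[0,0,-10.7],[0,0,-10.7],[0,0,-1.1]]}'
python3 go.py 546.5 -387 210 90
```

```text
time_s: 0.72
ee_pos: [139.3, -557.6, 213.4]
ee_rot: [-180.0, -0.0, 67.9]
force: [-0.2, 0.2, 0.2]
gripper_width: 91.4
time_s: 1.1
ee_pos: [139.3, -557.6, 213.6]
ee_rot: [-180.0, -0.0, 90.0]
force: [-0.7, 0.7, 0.5]
gripper_width: 91.0
t 1.1 pos [ 139.3 -557.6  213.6] rot [-1.7999e+02 -5.0000e-02  8.9960e+01] F [-0.7  0.7  0.5] w 91.0 q [-77.  18.  90.   0.  72. -77.]
shift in tool axes now [0.1709 0.4071 0.0036] after turn [0.1706 0.4072 0.0036] turn [-0.01 -0.05 -0.04]
```

```bash
python3 -m creep '{"offset":[[0.02,0.045,0],[0.022,0.052,0],[0.022,0.052,0],[0.022,0.052,0],[0.022,0.052,0]],"rotation":[[0,0,0],[0,0,0],[0,0,0],[0,0,0],[0,0,0]]}'
python3 -m creep '{"offset":[[0.022,0.052,0],[0.022,0.052,0],[0.0186,0.0402,0],[0,0.01,0],[0,0,0]],"rotation":[[0,0,0],[0,0,0],[0,0,0],[0,0,0],[0,0,0]]}'
python3 go.py 546.5 -387 138 90
```

```text
time_s: 1.72
ee_pos: [393.8, -448.8, 213.8]
ee_rot: [-180.0, 0.0, 89.9]
force: [0.5, -0.6, -0.2]
gripper_width: 91.2
time_s: 2.35
ee_pos: [546.4, -387.2, 213.4]
ee_rot: [-179.9, -0.0, 90.0]
force: [-0.2, -0.2, 0.1]
gripper_width: 91.5
t 2.35 pos [ 546.4 -387.2  213.4] rot [-179.93   -0.     89.99] F [-0.2 -0.2  0.1] w 91.5 q [-36.  27.  76.  -0.  77. -36.]
shift in tool axes now [0.0002 0.0002 0.0754] after turn [0.0002 0.0001 0.0754] turn [-0.07 -0.   -0.01]
```

```bash
python3 -m creep '{"offset":[[0,0,0.03],[0,0,0.03],[0,0,0.0154],[0,0,0],[0,0,0]],"rotation":[[0,0,0],[0,0,0],[0,0,0],[0,0,0],[0,0,0]]}'
python3 -m creep '{"offset":[[0,0,0],[0,0,0],[0,0,0],[0,0,0],[0,0,0]],"rotation":[[0,0,0],[0,0,0],[0,0,0],[0,0,0],[0,0,0]]}' 1 25
python3 -m creep '{"offset":[[0,0,0],[0,0,0],[0,0,0],[0,0,0]],"rotation":[[0,0,0],[0,0,0],[0,0,0],[0,0,0]]}'
python3 - <<'E'
from meas import *
o=grab("g1")
cv2.imwrite("pics/g1.png",np.hstack([cv2.resize(o["side"][80:200,340:470],(520,480)),cv2.resize(o["top"][200:280,500:580],(270,270))[:0] if 0 else cv2.resize(o["top"][190:280,500:550],(267,480))]))
E
```

```text
time_s: 2.98
ee_pos: [546.8, -388.0, 140.0]
ee_rot: [179.9, 0.1, 90.0]
force: [-0.3, -0.2, 1.0]
gripper_width: 91.4
time_s: 3.6
ee_pos: [546.5, -387.1, 138.5]
ee_rot: [-180.0, 0.0, 90.0]
force: [0.8, -0.4, 0.4]
gripper_width: 43.9
time_s: 4.1
ee_pos: [546.4, -387.1, 138.5]
ee_rot: [-180.0, -0.0, 90.0]
force: [0.8, 0.7, 0.0]
gripper_width: 17.4
```

View pics/g1.png

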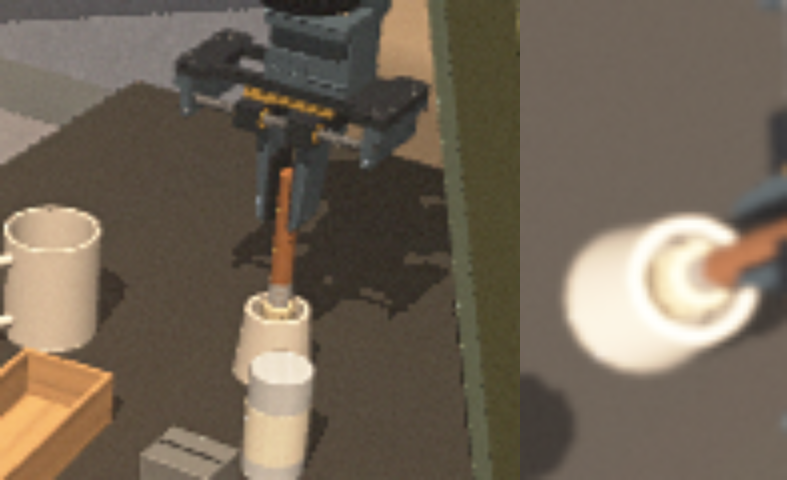

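```bash
python3 -m creep '{"offset":[[0,0,-0.01],[0,0,-0.03],[0,0,-0.04],[0,0,-0.03],[0,0,0]],"rotation":[[0,0,0],[0,0,0],[0,0,0],[0,0,0],[0,0,0]]}'
python3 -m creep '{"offset":[[0.03,-0.001,0],[0.05,-0.003,0],[0.06,-0.003,0],[0.06,-0.003,0],[0.06,-0.003,0]],"rotation":[[0,0,0],[0,0,0],[0,0,0],[0,0,0],[0,0,0]]}'
python3 -m creep '{"offset":[[0.06,-0.003,0],[0.06,-0.003,0],[0.06,-0.003,0],[0.06,-0.003,0],[0.06,-0.003,0]],"rotation":[[0,0,0],[0,0,0],[0,0,0],[0,0,0],[0,0,0]]}'
python3 go.py 509.5 384 240 90
```

```text
time_s: 4.82
ee_pos: [547.6, -387.9, 252.2]
ee_rot: [179.7, 0.2, 90.0]
force: [0.3, -0.0, -0.8]
gripper_width: 17.4
time_s: 5.45
ee_pos: [532.3, -125.1, 247.1]
ee_rot: [-179.9, -0.0, 90.0]
force: [2.1, 0.4, -1.0]
gripper_width: 17.3
time_s: 6.08
ee_pos: [517.2, 174.6, 247.2]
ee_rot: [-179.9, 0.1, 90.0]
force: [1.3, 0.1, 0.2]
gripper_width: 17.4
t 6.08 pos [517.2 174.6 247.2] rot [-1.7989e+02  5.0000e-02  9.0030e+01] F [1.3 0.1 0.2] w 17.4 q [17. 15. 90. -0. 75. 17.]
shift in tool axes now [ 0.2095 -0.0076  0.007 ] after turn [ 0.2094 -0.0077  0.0072] turn [-0.11  0.05  0.03]
```

```bash
python3 -m creep '{"offset":[[0.06,-0.002,0],[0.06,-0.002,0],[0.05,-0.002,0],[0.03,-0.001,0],[0.009,0,0]],"rotation":[[0,0,0],[0,0,0],[0,0,0],[0,0,0],[0,0,0]]}'
python3 -m creep '{"offset":[[0,0,0],[0,0,0]],"rotation":[[0,0,0],[0,0,0]]}'
python3 go.py 509.5 384 143 90
python3 - <<'E'
from meas import *
o=grab("g2")
cv2.imwrite("pics/g2.png",np.hstack([cv2.resize(o["side"][140:340,180:340],(480,600))[:480],cv2.resize(o["top"][220:300,150:230],(300,300)).repeat(1,0) if 0 else cv2.resize(o["top"][210:310,150:216],(316,480))]))
E
```

```text
time_s: 6.7
ee_pos: [510.2, 383.0, 246.6]
ee_rot: [-179.9, 0.1, 90.2]
force: [0.4, -0.2, -0.7]
gripper_width: 17.6
time_s: 6.95
ee_pos: [511.3, 380.4, 248.4]
ee_rot: [-180.0, 0.1, 90.0]
force: [0.1, 0.2, -0.6]
gripper_width: 17.4
t 6.95 pos [511.3 380.4 248.4] rot [-1.7998e+02  6.0000e-02  8.9950e+01] F [ 0.1  0.2 -0.6] w 17.4 q [36. 23. 77. -0. 80. 36.]
shift in tool axes now [ 0.0037 -0.0017  0.1054] after turn [ 0.0036 -0.0018  0.1054] turn [-0.02  0.06 -0.05]
```

View pics/g2.png

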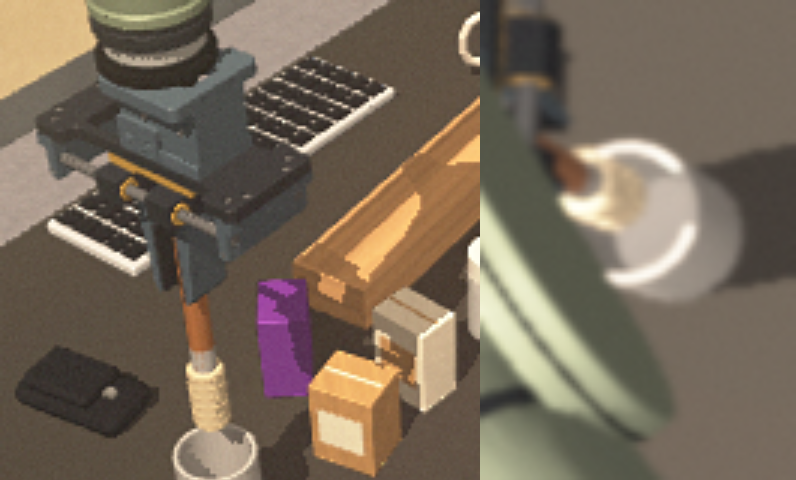

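Run:
```python
from meas import *
for z in(118,160,205): print(z,proj("side",[[511,380,z]]),proj("top",[[511,380,z]]))
o={n:cv2.imread(f"pics/{n}g2.png") for n in("side","top")}
cv2.imwrite("pics/g3.png",cv2.resize(o["side"][200:330,210:290],(369,600),interpolation=cv2.INTER_CUBIC))
```

```text
118 [[249.58311852 280.52909551]] [[178.16955151 250.78119328]]
160 [[247.49905732 266.5508013 ]] [[172.48408828 248.01270386]]
205 [[245.1539427  250.82155966]] [[165.87221541 244.7931069 ]]
```

View pics/g3.png

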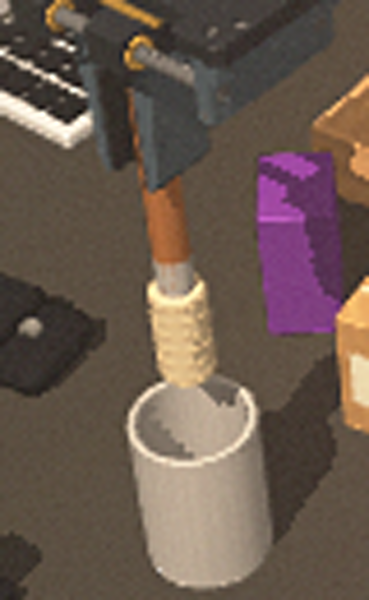

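```bash
python3 -m creep '{"offset":[[0.0036,-0.0018,0.01],[0,0,0.03],[0,0,0.035],[0,0,0.03],[0,0,0]],"rotation":[[0,0,0],[0,0,0],[0,0,0],[0,0,0],[0,0,0]]}'
python3 -m creep '{"offset":[[0,0,0],[0,0,0]],"rotation":[[0,0,0],[0,0,0]]}'
python3 go.py 509.5 384 143 90
python3 - <<'E'
from meas import *
o=grab("g4")
cv2.imwrite("pics/g4.png",cv2.resize(o["side"][200:330,210:290],(369,600),interpolation=cv2.INTER_CUBIC))
E
```

```text
time_s: 7.68
ee_pos: [507.6, 384.1, 140.5]
ee_rot: [-179.7, 0.2, 90.0]
force: [0.0, -1.0, -0.8]
gripper_width: 17.3
time_s: 7.92
ee_pos: [510.1, 386.0, 145.2]
ee_rot: [179.9, -0.1, 90.0]
force: [-0.3, 0.2, 0.0]
gripper_width: 17.5
t 7.92 pos [510.1 386.  145.2] rot [ 1.7985e+02 -1.0000e-01  9.0020e+01] F [-0.3  0.2  0. ] w 17.5 q [36. 27. 87. -0. 66. 36.]
shift in tool axes now [-0.002  -0.0006  0.0022] after turn [-0.002  -0.0006  0.0022] turn [ 0.15 -0.1   0.02]
```

View pics/g4.png

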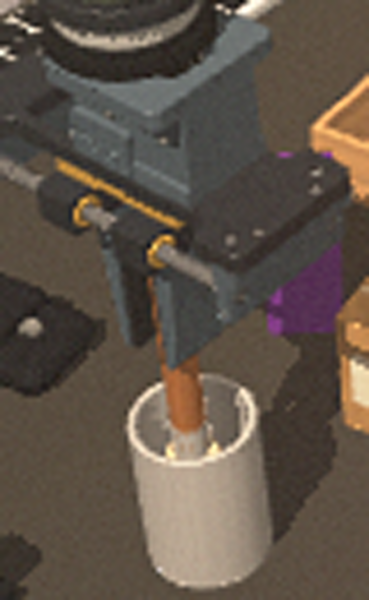

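```bash
python3 -m creep '{"offset":[[-0.001,0,0.004],[0,0,0],[0,0,0]],"rotation":[[0,0,0],[0,0,0],[0,0,0]]}'
python3 -m creep '{"offset":[[0,0,-0.03],[0,0,-0.035],[0,0,0],[0,0,0]],"rotation":[[0,0,0],[0,0,0],[0,0,0],[0,0,0]]}'
python3 -m creep '{"offset":[[0,0,0.03],[0,0,0.035],[0,0,0],[0,0,0],[0,0,0]],"rotation":[[0,0,0],[0,0,0],[0,0,0],[0,0,0],[0,0,0]]}'
python3 -m creep '{"offset":[[0,0,-0.03],[0,0,-0.035],[0,0,0],[0,0,0]],"rotation":[[0,0,0],[0,0,0],[0,0,0],[0,0,0]]}'
python3 -m creep '{"offset":[[0,0,0.03],[0,0,0.035],[0,0,0],[0,0,0],[0,0,0]],"rotation":[[0,0,0],[0,0,0],[0,0,0],[0,0,0],[0,0,0]]}'
python3 go.py 509.5 384 248 90
```

```text
time_s: 8.4
ee_pos: [509.3, 384.5, 139.5]
ee_rot: [-180.0, 0.0, 90.0]
force: [1.0, 0.0, -0.1]
gripper_width: 17.4
time_s: 8.9
ee_pos: [508.8, 384.1, 203.5]
ee_rot: [-179.9, 0.1, 90.0]
force: [-0.4, 0.4, -1.6]
gripper_width: 17.4
time_s: 9.52
ee_pos: [509.7, 384.8, 140.4]
ee_rot: [179.9, -0.0, 90.0]
force: [0.1, 0.4, -1.2]
gripper_width: 17.3
time_s: 10.02
ee_pos: [508.9, 384.2, 204.0]
ee_rot: [-180.0, 0.0, 90.0]
force: [0.1, -0.2, -0.4]
gripper_width: 17.6
time_s: 10.65
ee_pos: [509.9, 384.9, 140.7]
ee_rot: [179.9, -0.1, 90.0]
force: [0.2, -0.3, -0.5]
gripper_width: 17.7
t 10.65 pos [509.9 384.9 140.7] rot [ 1.7991e+02 -6.0000e-02  9.0030e+01] F [ 0.2 -0.3 -0.5] w 17.7 q [36. 27. 87. -0. 66. 36.]
shift in tool axes now [-0.0008 -0.0002 -0.1073] after turn [-0.0009 -0.0004 -0.1073] turn [ 0.09 -0.06  0.03]
```

```bash
python3 -m creep '{"offset":[[0,0,-0.02],[0,0,-0.04],[0,0,-0.04],[0,0,-0.01],[0,0,0]],"rotation":[[0,0,0],[0,0,0],[0,0,0],[0,0,0],[0,0,0]]}'
python3 -m creep '{"offset":[[-0.03,0.001,0],[-0.05,0.003,0],[-0.06,0.003,0],[-0.06,0.003,0],[-0.06,0.003,0]],"rotation":[[0,0,0],[0,0,0],[0,0,0],[0,0,0],[0,0,0]]}'
python3 -m creep '{"offset":[[-0.06,0.003,0],[-0.06,0.003,0],[-0.06,0.003,0],[-0.06,0.003,0],[-0.06,0.003,0]],"rotation":[[0,0,0],[0,0,0],[0,0,0],[0,0,0],[0,0,0]]}'
python3 go.py 545 -386 250 90
```

```text
time_s: 11.28
ee_pos: [509.3, 384.5, 249.9]
ee_rot: [180.0, -0.0, 90.0]
force: [1.3, -0.4, -0.6]
gripper_width: 17.6
time_s: 11.9
ee_pos: [521.3, 122.5, 247.4]
ee_rot: [-179.8, 0.1, 90.1]
force: [1.3, -0.2, -1.6]
gripper_width: 17.3
time_s: 12.52
ee_pos: [536.5, -177.1, 247.4]
ee_rot: [-179.8, -0.1, 90.0]
force: [0.4, -0.1, 0.1]
gripper_width: 17.4
t 12.53 pos [ 536.5 -177.1  247.4] rot [-1.7981e+02 -8.0000e-02  9.0020e+01] F [ 0.4 -0.1  0.1] w 17.4 q [-19.  16.  88.   0.  76. -19.]
shift in tool axes now [-0.2089  0.0084 -0.0029] after turn [-0.2089  0.0085 -0.0026] turn [-0.19 -0.08  0.02]
```

```bash
python3 -m creep '{"offset":[[-0.06,0.002,0],[-0.06,0.002,0],[-0.05,0.002,0],[-0.029,0.002,0],[-0.01,0,0]],"rotation":[[0,0,0],[0,0,0],[0,0,0],[0,0,0],[0,0,0]]}'
python3 -m creep '{"offset":[[0,0,0],[0,0,0],[0,0,0]],"rotation":[[0,0,0],[0,0,0],[0,0,0]]}'
python3 go.py 545 -386 141 90
python3 - <<'E'
from meas import *
o=grab("g5")
cv2.imwrite("pics/g5.png",np.hstack([cv2.resize(o["side"][80:200,360:460],(480,576),interpolation=cv2.INTER_CUBIC),cv2.resize(o["top"][190:280,500:550],(320,576),interpolation=cv2.INTER_CUBIC)]))
E
```

```text
time_s: 13.15
ee_pos: [544.7, -385.5, 246.7]
ee_rot: [-179.8, -0.2, 89.9]
force: [0.9, 0.3, -0.1]
gripper_width: 17.6
time_s: 13.52
ee_pos: [545.9, -383.2, 249.9]
ee_rot: [180.0, -0.0, 90.1]
force: [0.2, 0.6, -0.8]
gripper_width: 17.2
t 13.53 pos [ 545.9 -383.2  249.9] rot [179.99  -0.    90.11] F [ 0.2  0.6 -0.8] w 17.2 q [-36.  26.  73.   0.  81. -36.]
shift in tool axes now [-0.0028 -0.0009  0.1089] after turn [-0.0028 -0.0009  0.1089] turn [ 0.01 -0.    0.11]
```

View pics/g5.png

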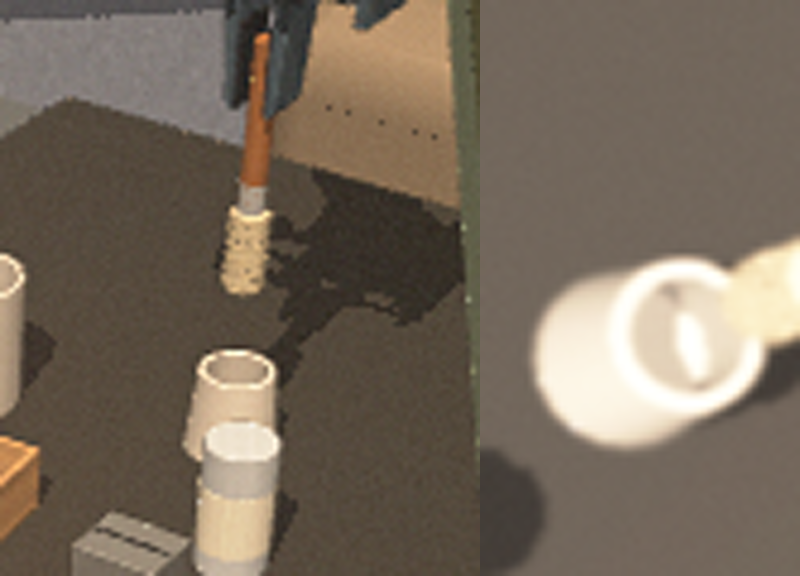

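```bash
python3 -m creep '{"offset":[[-0.001,-0.0009,0.005],[0,0,0.025],[0,0,0.03],[0,0,0.03],[0,0,0.02]],"rotation":[[0,0,0],[0,0,0],[0,0,0],[0,0,0],[0,0,0]]}'
python3 -m creep '{"offset":[[0,0,0],[0,0,0],[0,0,0]],"rotation":[[0,0,0],[0,0,0],[0,0,0]]}'
python3 go.py 545 -386 138.5 90
python3 - <<'E'
from meas import *
o=grab("g6")
cv2.imwrite("pics/g6.png",np.hstack([cv2.resize(o["side"][80:200,360:460],(480,576),interpolation=cv2.INTER_CUBIC),cv2.resize(o["top"][190:280,500:550],(320,576),interpolation=cv2.INTER_CUBIC)]))
E
```

```text
time_s: 14.25
ee_pos: [544.0, -385.0, 137.6]
ee_rot: [-179.9, -0.1, 90.0]
force: [-0.8, 0.4, -0.3]
gripper_width: 17.5
time_s: 14.62
ee_pos: [545.2, -385.8, 140.7]
ee_rot: [179.9, 0.1, 90.0]
force: [0.0, -0.0, -0.6]
gripper_width: 18.0
t 14.62 pos [ 545.2 -385.8  140.7] rot [1.7991e+02 7.0000e-02 9.0030e+01] F [ 0.  -0.  -0.6] w 18.0 q [-36.  29.  83.  -0.  68. -36.]
shift in tool axes now [-0.0002 -0.0002  0.0022] after turn [-0.0002 -0.0002  0.0022] turn [0.09 0.07 0.03]
```

View pics/g6.png

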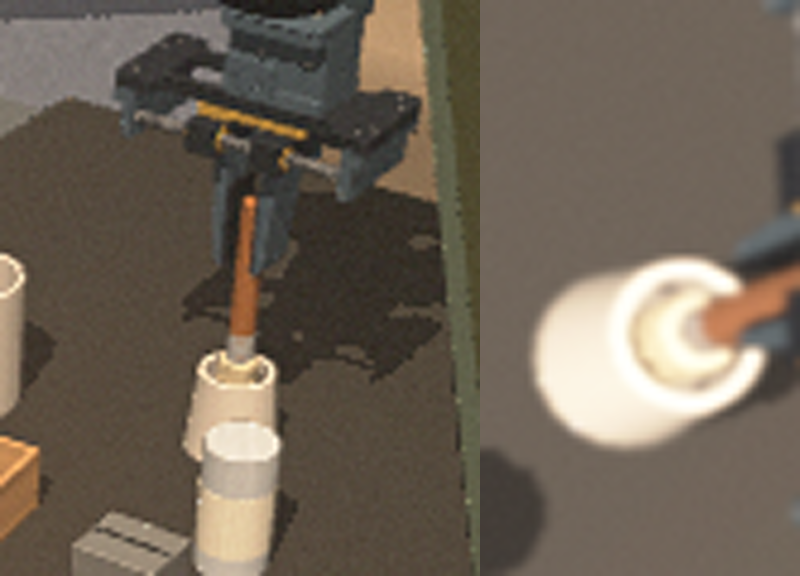

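```bash
python3 -m creep '{"offset":[[0,0,0.0015],[0,0,0],[0,0,0]],"rotation":[[0,0,0],[0,0,0],[0,0,0]]}'
python3 -m creep '{"offset":[[0,0,0],[0,0,0],[0,0,0],[0,0,0],[0,0,0]],"rotation":[[0,0,0],[0,0,0],[0,0,0],[0,0,0],[0,0,0]]}' 0.6
python3 -m creep '{"offset":[[0,0,0],[0,0,-0.02],[0,0,-0.04],[0,0,-0.04],[0,0,0]],"rotation":[[0,0,0],[0,0,0],[0,0,0],[0,0,0],[0,0,0]]}' 0
python3 go.py 471.7 -262 160 94.9
python3 - <<'E'
from meas import *
o=grab("g7")
cv2.imwrite("pics/g7.png",np.hstack([cv2.resize(o["side"][80:200,360:460],(480,576),interpolation=cv2.INTER_CUBIC),cv2.resize(o["top"][190:280,500:550],(320,576),interpolation=cv2.INTER_CUBIC)]))
E
```

```text
time_s: 15.1
ee_pos: [544.8, -385.5, 138.1]
ee_rot: [180.0, 0.0, 90.0]
force: [0.2, 0.5, -0.4]
gripper_width: 17.4
time_s: 15.72
ee_pos: [544.8, -385.5, 138.1]
ee_rot: [180.0, 0.0, 90.0]
force: [0.2, 0.1, -0.7]
gripper_width: 36.5
time_s: 16.35
ee_pos: [546.2, -386.6, 242.2]
ee_rot: [179.6, 0.3, 90.0]
force: [-0.7, 0.3, 0.3]
gripper_width: 83.8
t 16.35 pos [ 546.2 -386.6  242.2] rot [179.63   0.28  90.02] F [-0.7  0.3  0.3] w 83.8 q [-36.  26.  74.  -0.  80. -36.]
shift in tool axes now [ 0.125  -0.075   0.0811] after turn [ 0.1305 -0.0636  0.0822] turn [ 0.36  0.29 -4.87]
```

View pics/g7.png

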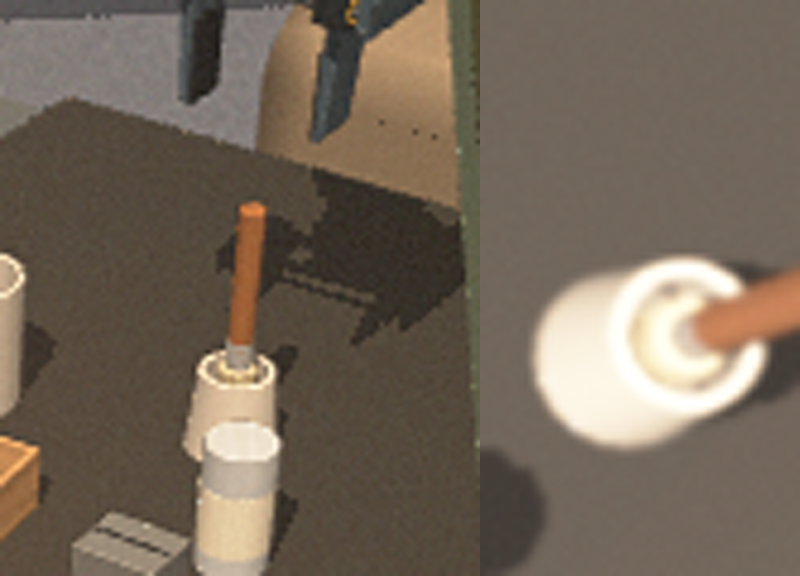

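View pics/topg7.png

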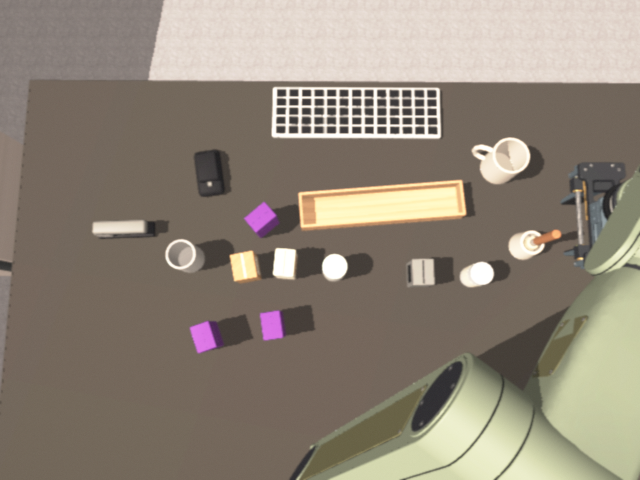

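View pics/sideg7.png

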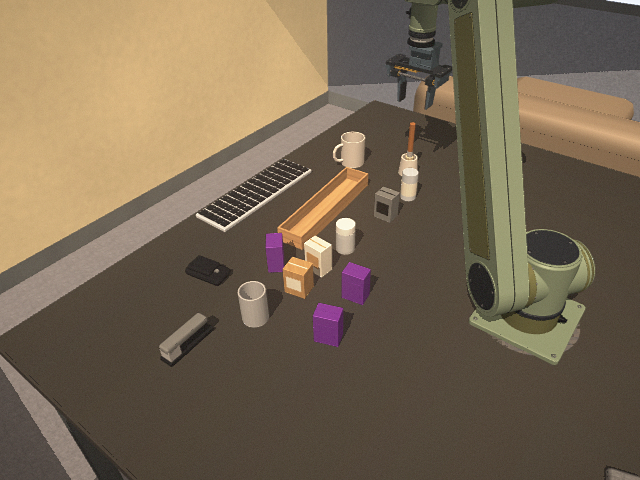

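```bash
python3 -m creep '{"offset":[[0,0,0],[0.04,-0.02,0],[0.045,-0.022,0.01],[0.035,-0.016,0.04],[0.01,-0.006,0.03]],"rotation":[[0,0,-4.9],[0,0,0],[0,0,0],[0,0,0],[0,0,0]]}' 0
python3 -m creep '{"offset":[[0,0,0],[0,0,0]],"rotation":[[0,0,0],[0,0,0]]}'
python3 go.py 472 -262 48 94.9
```

```text
time_s: 17.08
ee_pos: [467.0, -258.7, 155.4]
ee_rot: [-179.8, -0.2, 95.0]
force: [0.1, -0.1, 0.8]
gripper_width: 91.5
time_s: 17.32
ee_pos: [470.7, -262.2, 158.5]
ee_rot: [180.0, 0.0, 94.9]
force: [0.9, -0.0, -0.1]
gripper_width: 91.3
t 17.32 pos [ 470.7 -262.2  158.5] rot [1.7995e+02 5.0000e-02 9.4910e+01] F [ 0.9 -0.  -0.1] w 91.3 q [-30.  17.  99.  -0.  63. -35.]
shift in tool axes now [0.0002 0.0012 0.1105] after turn [1.000e-04 1.300e-03 1.105e-01] turn [0.05 0.05 0.01]
```

```bash
python3 -m creep '{"offset":[[0,0.001,0.02],[0,0,0.03],[0,0,0.035],[0,0,0.025],[0,0,0]],"rotation":[[0,0,0],[0,0,0],[0,0,0],[0,0,0],[0,0,0]]}'
python3 -m creep '{"offset":[[0,0,0],[0,0,0],[0,0,0],[0,0,0],[0,0,0]],"rotation":[[0,0,0],[0,0,0],[0,0,0],[0,0,0],[0,0,0]]}' 1 25
python3 -m creep '{"offset":[[0,0,0],[0,0,0]],"rotation":[[0,0,0],[0,0,0]]}'
python3 go.py 646 -203.5 160 94.9
python3 - <<'E'
from meas import *
o=grab("h1")
cv2.imwrite("pics/h1.png",cv2.resize(o["side"][130:250,350:450],(480,576),interpolation=cv2.INTER_CUBIC))
E
```

```text
time_s: 17.95
ee_pos: [470.9, -261.9, 47.3]
ee_rot: [-179.9, -0.1, 94.9]
force: [0.8, 0.3, 1.0]
gripper_width: 91.1
time_s: 18.58
ee_pos: [471.2, -261.5, 48.4]
ee_rot: [179.9, 0.0, 94.9]
force: [0.8, 0.7, 1.8]
gripper_width: 47.6
time_s: 18.82
ee_pos: [471.3, -261.5, 48.4]
ee_rot: [180.0, 0.0, 94.9]
force: [0.5, 0.5, 3.1]
gripper_width: 47.9
t 18.82 pos [ 471.3 -261.5   48.4] rot [1.7995e+02 3.0000e-02 9.4920e+01] F [0.5 0.5 3.1] w 47.9 q [-30.  24. 107.   0.  48. -35.]
shift in tool axes now [ 0.0427  0.1792 -0.1115] after turn [ 0.0429  0.1791 -0.1116] turn [0.05 0.03 0.02]
```

View pics/h1.png

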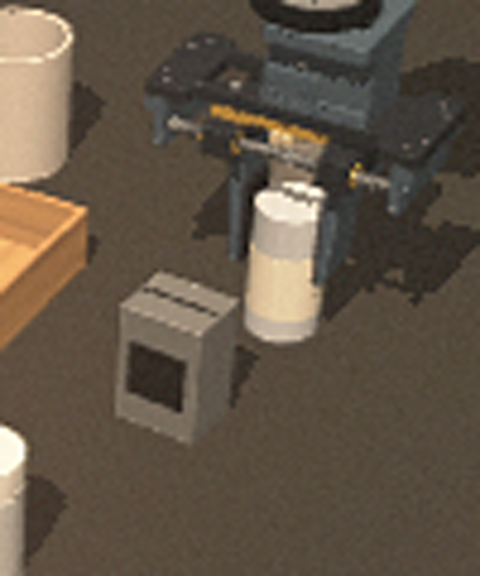

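```bash
python3 -m creep '{"offset":[[0,0,-0.01],[0,0,-0.03],[0,0,-0.04],[0.01,0.04,-0.01],[0.012,0.05,0]],"rotation":[[0,0,0],[0,0,0],[0,0,0],[0,0,0],[0,0,0]]}'
python3 -m creep '{"offset":[[0.012,0.05,0],[0.009,0.029,0],[0,0.01,0],[0,0,0],[0,0,0]],"rotation":[[0,0,0],[0,0,0],[0,0,0],[0,0,0],[0,0,0]]}'
python3 go.py 646 -203.5 54.4 94.9
```

```text
time_s: 19.55
ee_pos: [559.1, -232.1, 139.8]
ee_rot: [179.9, 0.1, 94.8]
force: [1.0, -0.5, -2.1]
gripper_width: 47.6
time_s: 20.18
ee_pos: [644.1, -203.8, 138.0]
ee_rot: [-179.9, -0.0, 94.9]
force: [0.0, 0.2, -0.8]
gripper_width: 48.1
t 20.18 pos [ 644.1 -203.8  138. ] rot [-179.91   -0.     94.87] F [ 0.   0.2 -0.8] w 48.1 q [-19.  30.  82.  -0.  68. -23.]
shift in tool axes now [0.0001 0.0021 0.0836] after turn [0.0001 0.002  0.0836] turn [-0.09 -0.   -0.03]
```

```bash
python3 -m creep '{"offset":[[0,0.002,0.01],[0,0,0.025],[0,0,0.025],[0,0,0.015],[0,0,0.005]],"rotation":[[0,0,0],[0,0,0],[0,0,0],[0,0,0],[0,0,0]]}'
python3 -m creep '{"offset":[[0,0,0],[0,0,0]],"rotation":[[0,0,0],[0,0,0]]}'
python3 go.py 646 -203.5 54.4 94.9
python3 - <<'E'
from meas import *
o=grab("h2")
cv2.imwrite("pics/h2.png",np.hstack([cv2.resize(o["side"][130:250,270:370],(480,576),interpolation=cv2.INTER_CUBIC),cv2.resize(o["top"][160:250,420:470],(320,576),interpolation=cv2.INTER_CUBIC)]))
E
```

```text
time_s: 20.8
ee_pos: [646.8, -203.1, 56.9]
ee_rot: [-179.9, -0.0, 94.9]
force: [0.3, 0.3, -0.9]
gripper_width: 47.8
time_s: 21.05
ee_pos: [648.2, -203.3, 59.1]
ee_rot: [179.9, 0.1, 94.9]
force: [0.3, -1.1, -1.6]
gripper_width: 47.7
t 21.05 pos [ 648.2 -203.3   59.1] rot [1.7989e+02 5.0000e-02 9.4930e+01] F [ 0.3 -1.1 -1.6] w 47.7 q [-18.  34.  86.  -0.  59. -23.]
shift in tool axes now [-0.0001 -0.0022  0.0047] after turn [-0.0001 -0.0022  0.0047] turn [0.11 0.05 0.03]
```

View pics/h2.png

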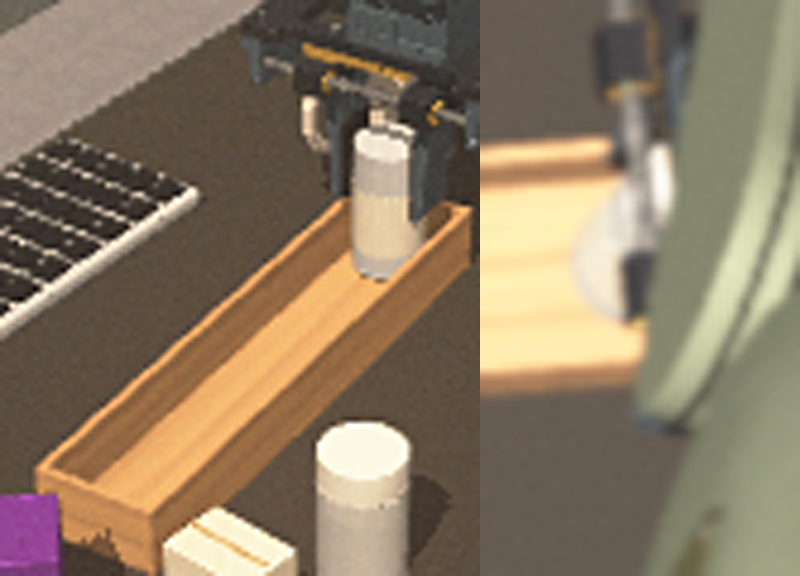

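```bash
python3 -m creep '{"offset":[[0,-0.001,0.003],[0,0,0.0015],[0,0,0],[0,0,0]],"rotation":[[0,0,0],[0,0,0],[0,0,0],[0,0,0]]}'
python3 -m creep '{"offset":[[0,0,0],[0,0,0],[0,0,0],[0,0,0],[0,0,0]],"rotation":[[0,0,0],[0,0,0],[0,0,0],[0,0,0],[0,0,0]]}' 0
python3 -m creep '{"offset":[[0,0,-0.01],[0,0,-0.03],[0,0,-0.04],[0,0,-0.02],[0,0,0]],"rotation":[[0,0,0],[0,0,0],[0,0,0],[0,0,0],[0,0,0]]}'
python3 go.py 476 -139.5 160 92.5
```

```text
time_s: 21.65
ee_pos: [646.5, -203.1, 53.4]
ee_rot: [-180.0, 0.0, 94.9]
force: [0.4, -0.2, -1.2]
gripper_width: 47.7
time_s: 22.28
ee_pos: [646.5, -203.1, 53.6]
ee_rot: [180.0, 0.0, 94.9]
force: [-0.3, -0.7, -0.0]
gripper_width: 90.9
time_s: 22.9
ee_pos: [647.7, -203.5, 156.3]
ee_rot: [179.7, 0.1, 94.9]
force: [0.3, 0.4, -0.3]
gripper_width: 91.5
t 22.9 pos [ 647.7 -203.5  156.3] rot [1.7973e+02 1.2000e-01 9.4930e+01] F [ 0.3  0.4 -0.3] w 91.5 q [-18.  30.  80.  -0.  70. -23.]
shift in tool axes now [ 0.0785 -0.1655 -0.0047] after turn [ 0.0714 -0.1687 -0.0037] turn [0.27 0.11 2.43]
```

```bash
python3 -m creep '{"offset":[[0,0,0],[0.022,-0.052,0],[0.022,-0.052,0],[0.019,-0.046,0],[0.008,-0.018,0]],"rotation":[[0,0,2.4],[0,0,0],[0,0,0],[0,0,0],[0,0,0]]}' 0
python3 -m creep '{"offset":[[0,0,0],[0,0,0]],"rotation":[[0,0,0],[0,0,0]]}'
python3 go.py 476 -139.5 48 92.5
python3 - <<'E'
from meas import *
o=grab("h3")
cv2.imwrite("pics/h3.png",np.hstack([cv2.resize(o["side"][130:250,290:440],(480,384),interpolation=cv2.INTER_CUBIC),cv2.resize(o["top"][160:250,400:470],(299,384),interpolation=cv2.INTER_CUBIC)]))
E
```

```text
time_s: 23.52
ee_pos: [471.8, -138.3, 152.5]
ee_rot: [-179.8, -0.1, 92.5]
force: [1.3, 0.4, -0.3]
gripper_width: 91.5
time_s: 23.78
ee_pos: [476.5, -139.9, 153.3]
ee_rot: [180.0, 0.0, 92.5]
force: [-1.2, 0.3, 0.4]
gripper_width: 90.7
t 23.77 pos [ 476.5 -139.9  153.3] rot [1.7996e+02 2.0000e-02 9.2530e+01] F [-1.2  0.3  0.4] w 90.7 q [-18.  14. 105.  -0.  61. -20.]
shift in tool axes now [ 0.0005 -0.0005  0.1053] after turn [ 0.0004 -0.0005  0.1053] turn [0.04 0.02 0.03]
```

View pics/h3.png

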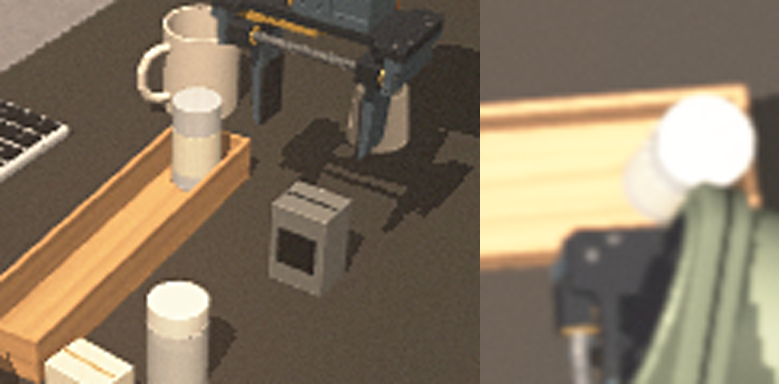

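Can stands upright in the box's right end; the drive case has not moved. Grasp it.

```bash
python3 -m creep '{"offset":[[0,0,0.02],[0,0,0.03],[0,0,0.035],[0,0,0.02],[0,0,0]],"rotation":[[0,0,0],[0,0,0],[0,0,0],[0,0,0],[0,0,0]]}'
python3 -m creep '{"offset":[[0,0,0],[0,0,0],[0,0,0],[0,0,0],[0,0,0]],"rotation":[[0,0,0],[0,0,0],[0,0,0],[0,0,0],[0,0,0]]}' 1 25
python3 -m creep '{"offset":[[0,0,0],[0,0,0]],"rotation":[[0,0,0],[0,0,0]]}'
python3 go.py 641.3 -148.2 160 94.9
python3 - <<'E'
from meas import *
o=grab("h4")
cv2.imwrite("pics/h4.png",cv2.resize(o["side"][130:250,330:430],(480,576),interpolation=cv2.INTER_CUBIC))
E
```

```text
time_s: 24.5
ee_pos: [475.1, -139.5, 46.9]
ee_rot: [-179.8, -0.1, 92.5]
force: [-0.5, -0.5, -0.3]
gripper_width: 91.1
time_s: 25.12
ee_pos: [475.9, -139.7, 49.1]
ee_rot: [179.9, 0.0, 92.5]
force: [-0.3, 0.2, 3.4]
gripper_width: 56.3
time_s: 25.38
ee_pos: [475.9, -139.6, 49.0]
ee_rot: [180.0, 0.0, 92.5]
force: [-0.0, -0.2, 5.4]
gripper_width: 56.2
t 25.38 pos [ 475.9 -139.6   49. ] rot [1.7995e+02 2.0000e-02 9.2530e+01] F [-0.  -0.2  5.4] w 56.2 q [-18.  21. 113.  -0.  46. -20.]
shift in tool axes now [-0.0159  0.165  -0.1108] after turn [-0.0227  0.1641 -0.111 ] turn [ 0.05  0.02 -2.37]
```

View pics/h4.png

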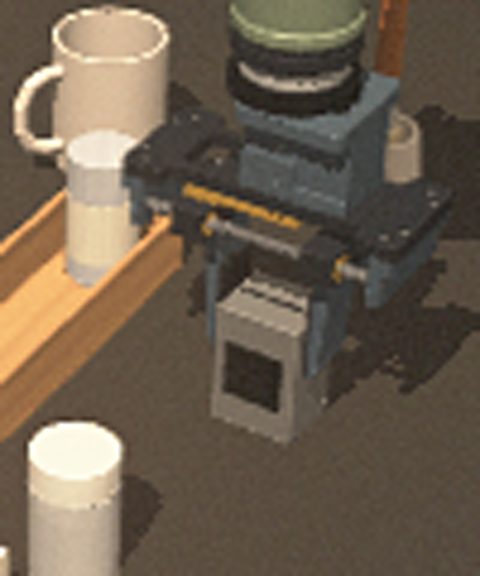

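```bash
python3 -m creep '{"offset":[[0,0,-0.01],[0,0,-0.03],[0,0,-0.04],[-0.003,0.03,-0.01],[-0.007,0.05,0]],"rotation":[[0,0,0],[0,0,0],[0,0,-2.4],[0,0,0],[0,0,0]]}'
python3 -m creep '{"offset":[[-0.007,0.05,0],[-0.005,0.026,0],[-0.0007,0.008,0],[0,0,0],[0,0,0]],"rotation":[[0,0,0],[0,0,0],[0,0,0],[0,0,0],[0,0,0]]}'
python3 -m creep '{"offset":[[0,0,0]],"rotation":[[0,0,0]]}'
python3 go.py 641.3 -148.2 55 94.9
```

```text
time_s: 26.1
ee_pos: [556.2, -142.8, 140.3]
ee_rot: [179.9, 0.0, 94.9]
force: [0.6, -0.1, -1.9]
gripper_width: 56.1
time_s: 26.72
ee_pos: [639.5, -148.0, 138.6]
ee_rot: [-179.9, -0.0, 94.9]
force: [0.7, 0.2, -1.7]
gripper_width: 56.3
time_s: 26.85
ee_pos: [640.0, -148.1, 138.9]
ee_rot: [-180.0, 0.0, 94.9]
force: [0.6, 0.7, -1.7]
gripper_width: 56.3
t 26.85 pos [ 640.  -148.1  138.9] rot [-179.98    0.     94.91] F [ 0.6  0.7 -1.7] w 56.3 q [-14.  29.  84.  -0.  67. -19.]
shift in tool axes now [-0.0002  0.0014  0.0839] after turn [-0.0002  0.0013  0.0839] turn [-0.02  0.    0.01]
```

```bash
python3 -m creep '{"offset":[[0,0.0012,0.01],[0,0,0.02],[0,0,0.02],[0,0,0.015],[0,0,0.01]],"rotation":[[0,0,0],[0,0,0],[0,0,0],[0,0,0],[0,0,0]]}'
python3 -m creep '{"offset":[[0,0,0.004],[0,0,0],[0,0,0],[0,0,0]],"rotation":[[0,0,0],[0,0,0],[0,0,0],[0,0,0]]}'
python3 go.py 641.3 -148.2 55 94.9
python3 - <<'E'
from meas import *
o=grab("h5")
cv2.imwrite("pics/h5.png",np.hstack([cv2.resize(o["side"][130:250,270:370],(480,576),interpolation=cv2.INTER_CUBIC),cv2.resize(o["top"][160:250,420:470],(320,576),interpolation=cv2.INTER_CUBIC)]))
E
```

```text
time_s: 27.48
ee_pos: [641.7, -147.9, 62.4]
ee_rot: [-179.9, -0.0, 94.9]
force: [-0.2, -0.6, -1.3]
gripper_width: 56.2
time_s: 27.98
ee_pos: [642.4, -148.1, 60.2]
ee_rot: [179.9, 0.0, 94.9]
force: [-0.1, -0.5, -2.0]
gripper_width: 56.2
t 27.98 pos [ 642.4 -148.1   60.2] rot [1.7994e+02 3.0000e-02 9.4930e+01] F [-0.1 -0.5 -2. ] w 56.2 q [-14.  33.  89.  -0.  58. -19.]
shift in tool axes now [-0.     -0.0011  0.0052] after turn [-0.     -0.0011  0.0052] turn [0.06 0.03 0.03]
```

View pics/h5.png

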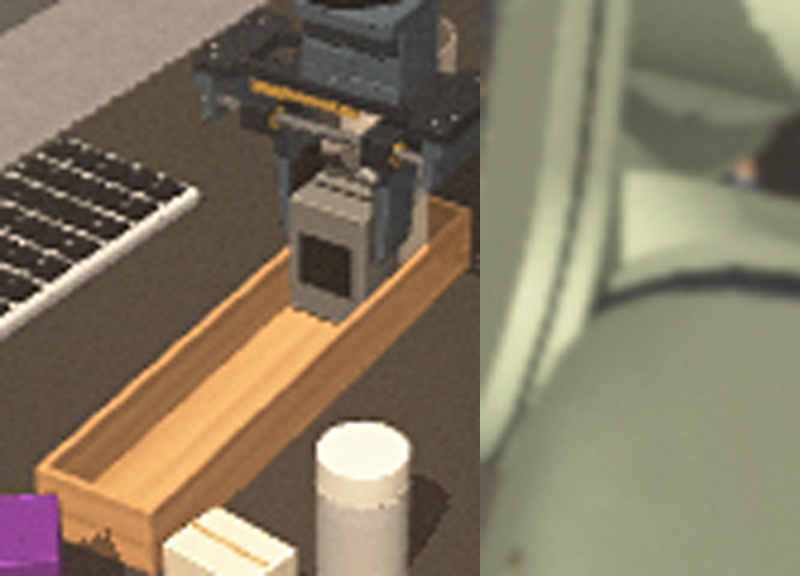

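Inside the walls, with the can clear behind it. Lower the last 5 mm, release, rise.

```bash
python3 -m creep '{"offset":[[0,-0.0005,0.003],[0,0,0.002],[0,0,0],[0,0,0]],"rotation":[[0,0,0],[0,0,0],[0,0,0],[0,0,0]]}'
python3 -m creep '{"offset":[[0,0,0],[0,0,0],[0,0,0],[0,0,0],[0,0,0]],"rotation":[[0,0,0],[0,0,0],[0,0,0],[0,0,0],[0,0,0]]}' 0
python3 -m creep '{"offset":[[0,0,-0.01],[0,0,-0.03],[0,0,-0.04],[0,0,-0.02],[0,0,0]],"rotation":[[0,0,0],[0,0,0],[0,0,0],[0,0,0],[0,0,0]]}'
python3 go.py 485.5 51 160 94.9
```

```text
time_s: 28.58
ee_pos: [641.6, -148.0, 54.5]
ee_rot: [-180.0, 0.0, 94.9]
force: [-0.4, 1.4, -2.2]
gripper_width: 56.7
time_s: 29.2
ee_pos: [641.6, -148.0, 54.6]
ee_rot: [180.0, 0.0, 94.9]
force: [-0.4, -0.5, 0.6]
gripper_width: 91.2
time_s: 29.82
ee_pos: [642.8, -148.3, 157.2]
ee_rot: [179.7, 0.1, 94.9]
force: [0.2, 0.2, -0.3]
gripper_width: 91.1
t 29.82 pos [ 642.8 -148.3  157.2] rot [1.7972e+02 1.0000e-01 9.4920e+01] F [ 0.2  0.2 -0.3] w 91.1 q [-14.  28.  83.  -0.  69. -19.]
shift in tool axes now [ 0.2121 -0.1396 -0.0038] after turn [ 0.2121 -0.1397 -0.0028] turn [0.28 0.1  0.02]
```

```bash
python3 -m creep '{"offset":[[0.045,-0.03,0],[0.05,-0.033,0],[0.05,-0.033,0],[0.045,-0.03,0],[0.022,-0.014,0]],"rotation":[[0,0,0],[0,0,0],[0,0,0],[0,0,0],[0,0,0]]}' 0
python3 -m creep '{"offset":[[0,0,0],[0,0,0]],"rotation":[[0,0,0],[0,0,0]]}'
python3 go.py 485.5 51 48 94.9
python3 - <<'E'
from meas import *
o=grab("h6")
cv2.imwrite("pics/h6.png",np.hstack([cv2.resize(o["side"][130:340,230:440],(480,480),interpolation=cv2.INTER_CUBIC),cv2.resize(o["top"][160:290,390:470],(295,480),interpolation=cv2.INTER_CUBIC)]))
E
```

```text
time_s: 30.45
ee_pos: [481.0, 52.7, 153.5]
ee_rot: [-179.8, -0.0, 95.0]
force: [0.1, -0.8, 0.5]
gripper_width: 91.0
time_s: 30.7
ee_pos: [484.3, 50.7, 154.2]
ee_rot: [-180.0, 0.0, 94.9]
force: [0.8, -0.1, -0.2]
gripper_width: 91.2
t 30.7 pos [484.3  50.7 154.2] rot [-1.7999e+02  3.0000e-02  9.4930e+01] F [ 0.8 -0.1 -0.2] w 91.2 q [  5.  13. 106.  -0.  61.  -0.]
shift in tool axes now [0.0002 0.0013 0.1061] after turn [0.0002 0.0013 0.1062] turn [-0.01  0.03  0.03]
```

View pics/h6.png

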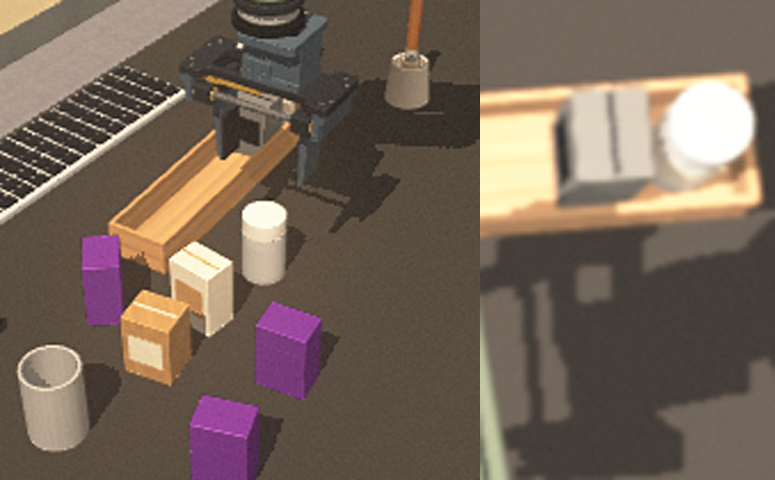

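```bash
python3 -m creep '{"offset":[[0,0.001,0.02],[0,0,0.03],[0,0,0.035],[0,0,0.02],[0,0,0]],"rotation":[[0,0,0],[0,0,0],[0,0,0],[0,0,0],[0,0,0]]}'
python3 -m creep '{"offset":[[0,0,0],[0,0,0],[0,0,0],[0,0,0],[0,0,0]],"rotation":[[0,0,0],[0,0,0],[0,0,0],[0,0,0],[0,0,0]]}' 1 25
python3 -m creep '{"offset":[[0,0,0],[0,0,0]],"rotation":[[0,0,0],[0,0,0]]}'
python3 go.py 636.4 -90.9 140 94.9
python3 - <<'E'
from meas import *
o=grab("h7")
cv2.imwrite("pics/h7.png",cv2.resize(o["side"][180:300,280:380],(480,576),interpolation=cv2.INTER_CUBIC))
E
```

```text
time_s: 31.42
ee_pos: [484.2, 50.4, 48.0]
ee_rot: [-179.8, 0.0, 94.9]
force: [-0.6, -0.1, 0.2]
gripper_width: 91.1
time_s: 32.05
ee_pos: [485.4, 51.3, 49.9]
ee_rot: [179.9, 0.0, 94.9]
force: [0.1, 0.2, 2.5]
gripper_width: 51.5
time_s: 32.3
ee_pos: [485.3, 51.3, 49.9]
ee_rot: [179.9, 0.0, 94.9]
force: [1.1, 0.0, 4.3]
gripper_width: 51.6
t 32.3 pos [485.3  51.3  49.9] rot [179.94   0.    94.93] F [1.1 0.  4.3] w 51.6 q [  5.  20. 114.  -0.  46.  -0.]
shift in tool axes now [-0.1547  0.1384 -0.0899] after turn [-0.1546  0.1384 -0.0901] turn [0.06 0.   0.03]
```

View pics/h7.png

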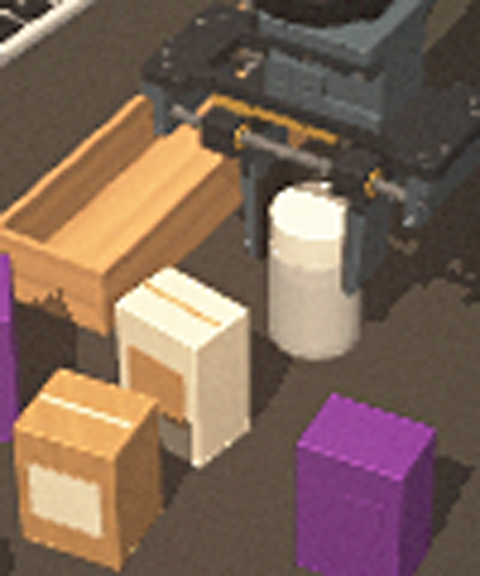

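```bash
python3 -m creep '{"offset":[[0,0,-0.01],[0,0,-0.03],[0,0,-0.04],[-0.035,0.03,-0.02],[-0.045,0.04,0]],"rotation":[[0,0,0],[0,0,0],[0,0,0],[0,0,0],[0,0,0]]}'
python3 -m creep '{"offset":[[-0.045,0.04,0],[-0.022,0.02,0],[-0.0076,0.0084,0],[0,0,0],[0,0,0]],"rotation":[[0,0,0],[0,0,0],[0,0,0],[0,0,0],[0,0,0]]}'
python3 -m creep '{"offset":[[0,0,0]],"rotation":[[0,0,0]]}'
python3 go.py 636.4 -90.9 56 94.9
```

```text
time_s: 33.02
ee_pos: [562.4, -22.5, 151.9]
ee_rot: [179.8, 0.0, 95.0]
force: [0.2, 1.4, -1.5]
gripper_width: 51.9
time_s: 33.65
ee_pos: [634.8, -89.7, 149.5]
ee_rot: [-179.9, -0.0, 95.0]
force: [-0.7, -0.4, -2.8]
gripper_width: 51.5
time_s: 33.78
ee_pos: [635.3, -89.9, 149.9]
ee_rot: [-180.0, -0.0, 95.0]
force: [-0.5, 0.1, -2.6]
gripper_width: 51.5
t 33.77 pos [635.3 -89.9 149.9] rot [-1.7998e+02 -1.0000e-02  9.4990e+01] F [-0.5  0.1 -2.6] w 51.5 q [ -9.  27.  86.   0.  67. -14.]
shift in tool axes now [-0.0011  0.0011  0.0939] after turn [-0.0011  0.001   0.0939] turn [-0.02 -0.01  0.09]
```

```bash
python3 -m creep '{"offset":[[-0.001,0.001,0.01],[0,0,0.025],[0,0,0.025],[0,0,0.02],[0,0,0.009]],"rotation":[[0,0,0],[0,0,0],[0,0,0],[0,0,0],[0,0,0]]}'
python3 -m creep '{"offset":[[0,0,0],[0,0,0],[0,0,0]],"rotation":[[0,0,0],[0,0,0],[0,0,0]]}'
python3 go.py 636.4 -90.9 56 94.9
python3 - <<'E'
from meas import *
o=grab("h8")
cv2.imwrite("pics/h8.png",np.hstack([cv2.resize(o["side"][130:250,270:370],(480,576),interpolation=cv2.INTER_CUBIC),cv2.resize(o["top"][160:250,420:470],(320,576),interpolation=cv2.INTER_CUBIC)]))
E
```

```text
time_s: 34.4
ee_pos: [636.0, -91.5, 58.8]
ee_rot: [-179.8, -0.0, 94.9]
force: [0.0, 0.2, -2.1]
gripper_width: 51.6
time_s: 34.78
ee_pos: [637.7, -91.9, 61.5]
ee_rot: [179.9, 0.0, 94.9]
force: [-0.0, 0.5, -1.9]
gripper_width: 52.0
t 34.77 pos [637.7 -91.9  61.5] rot [1.799e+02 3.000e-02 9.493e+01] F [-0.   0.5 -1.9] w 52.0 q [ -9.  31.  92.  -0.  57. -14.]
shift in tool axes now [ 0.0011 -0.0012  0.0055] after turn [ 0.0011 -0.0012  0.0055] turn [0.1  0.03 0.03]
```

View pics/h8.png

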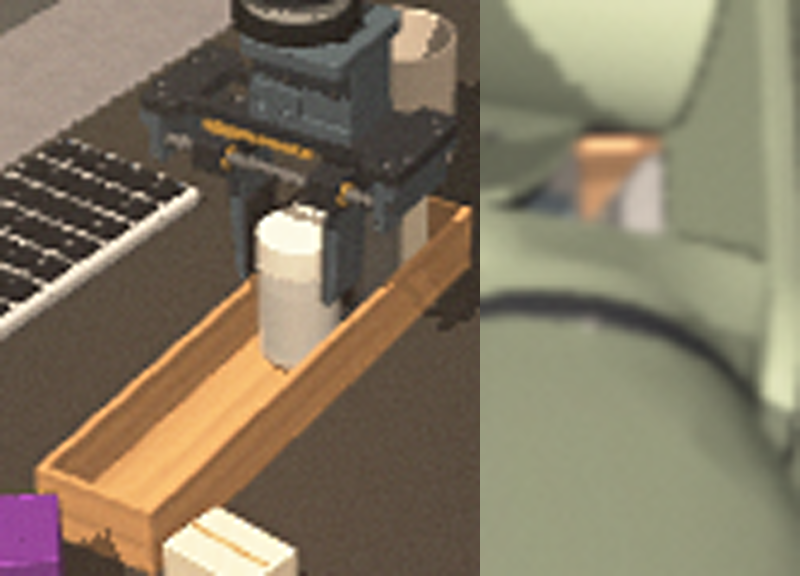

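```bash
python3 -m creep '{"offset":[[0.0005,-0.0005,0.0035],[0,0,0.002],[0,0,0],[0,0,0]],"rotation":[[0,0,0],[0,0,0],[0,0,0],[0,0,0]]}'
python3 -m creep '{"offset":[[0,0,0],[0,0,0],[0,0,0],[0,0,0],[0,0,0]],"rotation":[[0,0,0],[0,0,0],[0,0,0],[0,0,0],[0,0,0]]}' 0
python3 -m creep '{"offset":[[0,0,-0.01],[0,0,-0.03],[0,0,-0.04],[0,0,-0.02],[0,0,0]],"rotation":[[0,0,0],[0,0,0],[0,0,0],[0,0,0],[0,0,0]]}'
python3 go.py 494.5 161 160 86.5
```

```text
time_s: 35.38
ee_pos: [636.5, -91.3, 55.0]
ee_rot: [-180.0, 0.0, 94.9]
force: [-0.1, -0.1, -1.7]
gripper_width: 51.3
time_s: 36.0
ee_pos: [636.6, -91.3, 55.1]
ee_rot: [180.0, 0.0, 94.9]
force: [-0.9, 0.0, 1.5]
gripper_width: 91.2
time_s: 36.62
ee_pos: [637.8, -91.5, 157.6]
ee_rot: [179.7, 0.1, 94.9]
force: [-0.4, -0.4, 0.2]
gripper_width: 91.3
t 36.62 pos [637.8 -91.5 157.6] rot [1.7972e+02 8.0000e-02 9.4930e+01] F [-0.4 -0.4  0.2] w 91.3 q [ -9.  26.  85.  -0.  68. -14.]
shift in tool axes now [ 0.2639 -0.1211 -0.0033] after turn [ 0.2433 -0.1585 -0.0024] turn [0.29 0.05 8.43]
```

```bash
python3 -m creep '{"offset":[[0,0,0],[0.04,-0.026,0],[0.05,-0.033,0],[0.05,-0.033,0],[0.05,-0.033,0]],"rotation":[[0,0,8.4],[0,0,0],[0,0,0],[0,0,0],[0,0,0]]}' 0
python3 -m creep '{"offset":[[0.04,-0.025,0],[0.0133,-0.0085,0],[0,0,0],[0,0,0]],"rotation":[[0,0,0],[0,0,0],[0,0,0],[0,0,0]]}'
python3 go.py 494.5 161 48 86.5
python3 - <<'E'
from meas import *
o=grab("h9")
cv2.imwrite("pics/h9.png",np.hstack([cv2.resize(o["side"][130:340,230:440],(480,480),interpolation=cv2.INTER_CUBIC),cv2.resize(o["top"][160:290,390:470],(295,480),interpolation=cv2.INTER_CUBIC)]))
E
```

```text
time_s: 37.25
ee_pos: [521.5, 107.2, 153.9]
ee_rot: [-179.9, 0.0, 86.5]
force: [0.4, 0.4, -0.0]
gripper_width: 91.3
time_s: 37.75
ee_pos: [493.8, 160.1, 154.7]
ee_rot: [180.0, 0.0, 86.5]
force: [-0.2, -1.4, -0.3]
gripper_width: 91.4
t 37.75 pos [493.8 160.1 154.7] rot [1.7999e+02 4.0000e-02 8.6470e+01] F [-0.2 -1.4 -0.3] w 91.4 q [ 17.  16. 102.  -0.  62.  20.]
shift in tool axes now [0.0011 0.0006 0.1067] after turn [0.001  0.0006 0.1067] turn [ 0.01  0.04 -0.03]
```

View pics/h9.png

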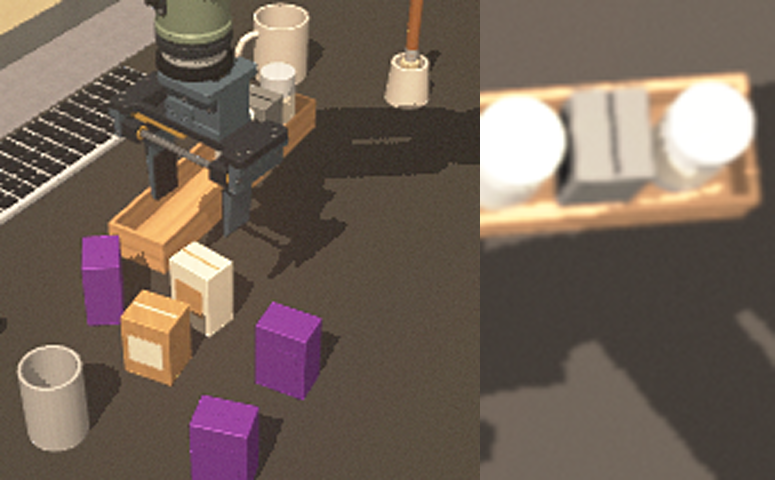

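View pics/toph9.png

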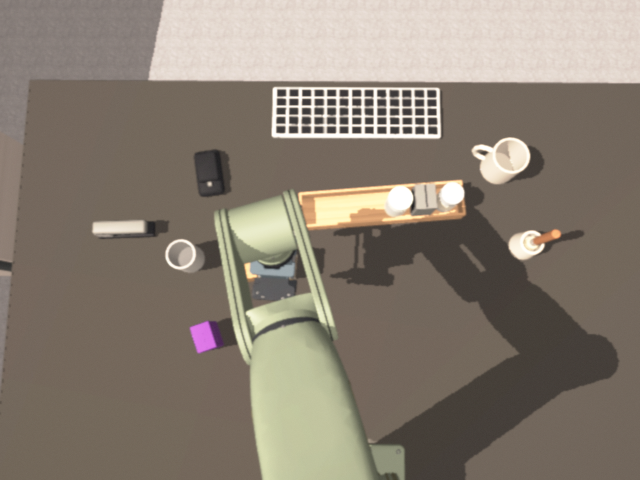

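```bash
python3 -m creep '{"offset":[[0.0005,0.0005,0.02],[0,0,0.03],[0,0,0.035],[0,0,0.02],[0,0,0]],"rotation":[[0,0,0],[0,0,0],[0,0,0],[0,0,0],[0,0,0]]}'
python3 -m creep '{"offset":[[0,0,0],[0,0,0],[0,0,0],[0,0,0],[0,0,0]],"rotation":[[0,0,0],[0,0,0],[0,0,0],[0,0,0],[0,0,0]]}' 1 25
python3 -m creep '{"offset":[[0,0,0],[0,0,0]],"rotation":[[0,0,0],[0,0,0]]}'
python3 go.py 631.6 -35.6 150 94.9
python3 - <<'E'
from meas import *
o=grab("h10")
cv2.imwrite("pics/h10.png",cv2.resize(o["side"][180:300,250:350],(480,576),interpolation=cv2.INTER_CUBIC))
E
```

```text
time_s: 38.48
ee_pos: [493.0, 160.4, 48.6]
ee_rot: [-179.8, 0.1, 86.4]
force: [-0.0, -0.1, 0.6]
gripper_width: 91.7
time_s: 39.1
ee_pos: [494.1, 161.7, 50.6]
ee_rot: [179.9, -0.0, 86.5]
force: [-0.0, 0.0, 3.7]
gripper_width: 58.0
time_s: 39.35
ee_pos: [494.1, 161.7, 50.6]
ee_rot: [179.9, -0.0, 86.5]
force: [0.3, 0.8, 5.7]
gripper_width: 58.1
t 39.35 pos [494.1 161.7  50.6] rot [ 1.7994e+02 -2.0000e-02  8.6530e+01] F [0.3 0.8 5.7] w 58.1 q [ 17.  23. 110.  -0.  48.  20.]
shift in tool axes now [-0.1886  0.1493 -0.0993] after turn [-0.2084  0.1202 -0.0994] turn [ 0.06 -0.01 -8.37]
```

View pics/h10.png

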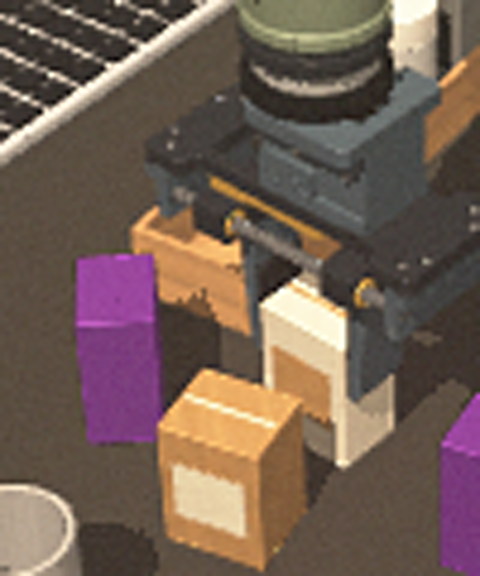

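```bash
python3 -m creep '{"offset":[[0,0,-0.01],[0,0,-0.03],[0,0,-0.04],[0,0,-0.02],[-0.04,0.023,0]],"rotation":[[0,0,0],[0,0,0],[0,0,0],[0,0,-8.4],[0,0,0]]}'
python3 -m creep '{"offset":[[-0.05,0.029,0],[-0.05,0.029,0],[-0.04,0.022,0],[-0.0204,0.0122,0],[-0.008,0.005,0]],"rotation":[[0,0,0],[0,0,0],[0,0,0],[0,0,0],[0,0,0]]}'
python3 -m creep '{"offset":[[0,0,0],[0,0,0]],"rotation":[[0,0,0],[0,0,0]]}'
python3 go.py 631.6 -35.6 56.6 94.9
```

```text
time_s: 40.08
ee_pos: [520.0, 125.2, 152.1]
ee_rot: [179.8, -0.1, 95.2]
force: [-0.3, 0.2, -2.1]
gripper_width: 57.9
time_s: 40.7
ee_pos: [631.3, -36.2, 149.6]
ee_rot: [-179.9, -0.0, 94.9]
force: [-0.6, 1.4, -1.8]
gripper_width: 57.7
time_s: 40.95
ee_pos: [630.5, -34.4, 150.1]
ee_rot: [-180.0, -0.0, 95.0]
force: [0.4, 0.0, -2.3]
gripper_width: 57.8
t 40.95 pos [630.5 -34.4 150.1] rot [-1.7995e+02 -3.0000e-02  9.5000e+01] F [ 0.4  0.  -2.3] w 57.8 q [-4. 26. 87.  0. 67. -9.]
shift in tool axes now [-0.0014  0.0011  0.0935] after turn [-0.0013  0.001   0.0935] turn [-0.05 -0.03  0.1 ]
```

```bash
python3 -m creep '{"offset":[[-0.001,0.001,0.01],[0,0,0.025],[0,0,0.025],[0,0,0.018],[0,0,0.01]],"rotation":[[0,0,0],[0,0,0],[0,0,0],[0,0,0],[0,0,0]]}'
python3 -m creep '{"offset":[[0,0,0],[0,0,0],[0,0,0]],"rotation":[[0,0,0],[0,0,0],[0,0,0]]}'
python3 go.py 631.6 -35.6 56.6 94.9
python3 - <<'E'
from meas import *
o=grab("h11")
cv2.imwrite("pics/h11.png",np.hstack([cv2.resize(o["side"][130:250,270:370],(480,576),interpolation=cv2.INTER_CUBIC),cv2.resize(o["top"][160:250,370:420],(320,576),interpolation=cv2.INTER_CUBIC)]))
E
```

```text
time_s: 41.58
ee_pos: [631.4, -36.0, 60.5]
ee_rot: [-179.9, -0.0, 95.0]
force: [0.1, 0.4, -2.2]
gripper_width: 58.0
time_s: 41.95
ee_pos: [633.0, -36.7, 63.0]
ee_rot: [179.9, 0.0, 94.9]
force: [-0.5, 0.6, -1.6]
gripper_width: 57.9
t 41.95 pos [633.  -36.7  63. ] rot [1.799e+02 2.000e-02 9.493e+01] F [-0.5  0.6 -1.6] w 57.9 q [-4. 30. 93. -0. 56. -9.]
shift in tool axes now [ 0.0012 -0.0013  0.0063] after turn [ 0.0012 -0.0013  0.0064] turn [0.1  0.02 0.03]
```

View pics/h11.png

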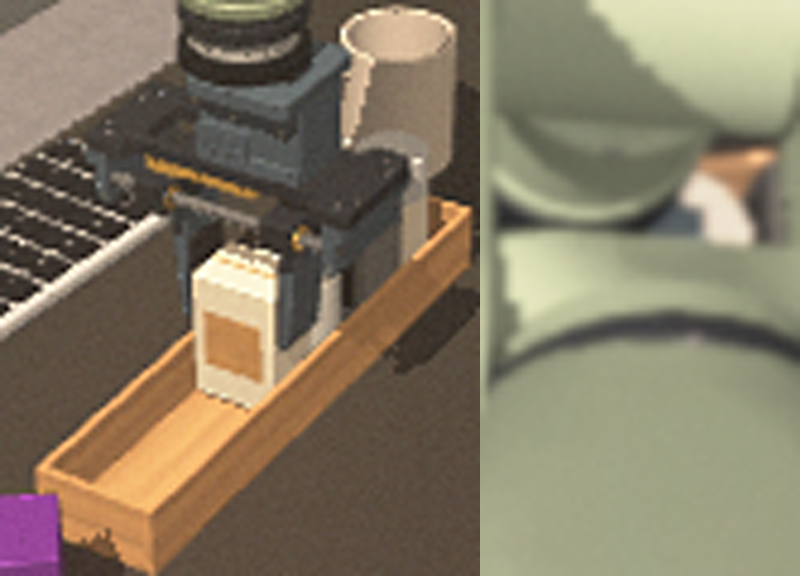

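```bash
python3 -m creep '{"offset":[[0.0005,-0.0005,0.004],[0,0,0.002],[0,0,0],[0,0,0]],"rotation":[[0,0,0],[0,0,0],[0,0,0],[0,0,0]]}'
python3 -m creep '{"offset":[[0,0,0],[0,0,0],[0,0,0],[0,0,0],[0,0,0]],"rotation":[[0,0,0],[0,0,0],[0,0,0],[0,0,0],[0,0,0]]}' 0
python3 -m creep '{"offset":[[0,0,-0.01],[0,0,-0.03],[0,0,-0.04],[0,0,-0.02],[0,0,0]],"rotation":[[0,0,0],[0,0,0],[0,0,0],[0,0,0],[0,0,0]]}'
python3 go.py 486 249.5 160 101.5
python3 - <<'E'
from meas import *
o=grab("h12")
cv2.imwrite("pics/h12.png",np.hstack([cv2.resize(o["side"][130:340,230:440],(480,480),interpolation=cv2.INTER_CUBIC),cv2.resize(o["top"][210:310,220:280],(288,480),interpolation=cv2.INTER_CUBIC)]))
print(fit("ink_carton",masks(o),486,249,11,("top",)))
E
```

```text
time_s: 42.55
ee_pos: [631.8, -36.2, 55.9]
ee_rot: [-180.0, 0.0, 94.9]
force: [0.6, -0.6, -1.9]
gripper_width: 57.5
time_s: 43.18
ee_pos: [631.9, -36.2, 56.1]
ee_rot: [180.0, 0.0, 94.9]
force: [-0.1, -0.4, -0.0]
gripper_width: 91.2
time_s: 43.8
ee_pos: [633.1, -36.3, 158.6]
ee_rot: [179.7, 0.0, 94.9]
force: [0.2, 0.1, 0.1]
gripper_width: 91.2
t 43.8 pos [633.1 -36.3 158.6] rot [1.7971e+02 5.0000e-02 9.4920e+01] F [0.2 0.1 0.1] w 91.2 q [-4. 26. 86. -0. 68. -9.]
shift in tool axes now [ 0.2973 -0.122  -0.0023] after turn [ 0.3093 -0.0872 -0.0014] turn [ 0.28  0.07 -6.58]
(array([485.9, 251.1,  11.5]), np.float64(0.077))
```

View pics/h12.png

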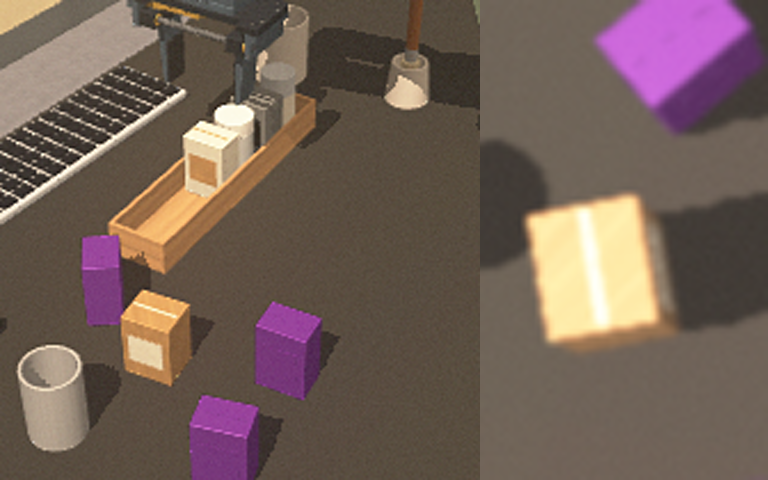

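```bash
python3 - <<'E'
from meas import *
o={n:cv2.imread(f"pics/{n}h12.png") for n in("side","top")}
t=o["top"].astype(int); m=((t[:,:,0]>t[:,:,1]*1.5)&(t[:,:,0]>60)).astype(float)
p=ray("top",(262,219),86);print(p)
print(fit("staple_carton",{"top":m},p[0],p[1],40,("top",)))
E
python3 -m creep '{"offset":[[0,0,0],[0.045,-0.013,0],[0.06,-0.017,0],[0.06,-0.017,0],[0.06,-0.017,0]],"rotation":[[0,0,-6.6],[0,0,0],[0,0,0],[0,0,0],[0,0,0]]}' 0
python3 -m creep '{"offset":[[0.05,-0.015,0],[0.026,-0.007,0],[0.008,-0.001,0],[0,0,0],[0,0,0]],"rotation":[[0,0,0],[0,0,0],[0,0,0],[0,0,0],[0,0,0]]}'
python3 go.py 486 249.5 48 101.5
```

```text
[586.20428349 209.67427699  86.        ]
(array([592.1, 214.4, 128.7]), np.float64(0.106))
time_s: 44.52
ee_pos: [522.3, 172.7, 154.5]
ee_rot: [-179.8, 0.0, 101.5]
force: [0.9, 0.4, 0.2]
gripper_width: 90.9
time_s: 45.15
ee_pos: [485.3, 248.1, 155.7]
ee_rot: [-180.0, 0.0, 101.5]
force: [-0.7, -0.0, -0.3]
gripper_width: 91.4
t 45.15 pos [485.3 248.1 155.7] rot [-1.7997e+02  4.0000e-02  1.0145e+02] F [-0.7 -0.  -0.3] w 91.4 q [26. 18. 99. -0. 63. 14.]
shift in tool axes now [0.0013 0.001  0.1077] after turn [0.0012 0.0009 0.1077] turn [-0.03  0.04 -0.05]
```

```bash
python3 -m creep '{"offset":[[0.001,0.0005,0.02],[0,0,0.03],[0,0,0.035],[0,0,0.022],[0,0,0]],"rotation":[[0,0,0],[0,0,0],[0,0,0],[0,0,0],[0,0,0]]}'
python3 -m creep '{"offset":[[0,0,0],[0,0,0],[0,0,0],[0,0,0],[0,0,0]],"rotation":[[0,0,0],[0,0,0],[0,0,0],[0,0,0],[0,0,0]]}' 1 25
python3 -m creep '{"offset":[[0,0,0],[0,0,0]],"rotation":[[0,0,0],[0,0,0]]}'
python3 go.py 627 18.7 150 94.9
python3 - <<'E'
from meas import *
o=grab("h13")
cv2.imwrite("pics/h13.png",cv2.resize(o["side"][200:320,240:340],(480,576),interpolation=cv2.INTER_CUBIC))
E
```

```text
time_s: 45.78
ee_pos: [484.5, 248.7, 47.4]
ee_rot: [-179.8, 0.1, 101.4]
force: [-0.4, 0.3, -0.1]
gripper_width: 91.2
time_s: 46.4
ee_pos: [485.6, 250.5, 49.7]
ee_rot: [179.9, -0.0, 101.5]
force: [0.2, -1.7, 3.2]
gripper_width: 58.1
time_s: 46.65
ee_pos: [485.7, 250.5, 49.7]
ee_rot: [179.9, -0.0, 101.5]
force: [1.0, -1.1, 5.4]
gripper_width: 58.3
t 46.65 pos [485.7 250.5  49.7] rot [ 1.7992e+02 -1.0000e-02  1.0153e+02] F [ 1.  -1.1  5.4] w 58.3 q [ 26.  25. 106.  -0.  49.  15.]
shift in tool axes now [-0.2554  0.0923 -0.1003] after turn [-0.243   0.121  -0.1003] turn [ 0.08 -0.01  6.63]
```

View pics/h13.png

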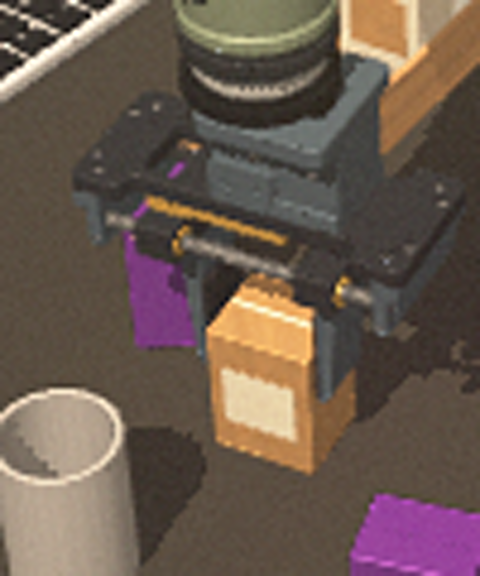

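```bash
python3 -m creep '{"offset":[[0,0,-0.01],[0,0,-0.03],[0,0,-0.04],[0,0,-0.02],[-0.04,0.02,0]],"rotation":[[0,0,0],[0,0,0],[0,0,0],[0,0,6.6],[0,0,0]]}'
python3 -m creep '{"offset":[[-0.055,0.027,0],[-0.055,0.027,0],[-0.05,0.025,0],[-0.03,0.015,0],[-0.013,0.007,0]],"rotation":[[0,0,0],[0,0,0],[0,0,0],[0,0,0],[0,0,0]]}'
python3 -m creep '{"offset":[[0,0,0],[0,0,0]],"rotation":[[0,0,0],[0,0,0]]}'
python3 go.py 627 18.7 55.7 94.9
```

```text
time_s: 47.38
ee_pos: [508.6, 213.9, 151.0]
ee_rot: [179.8, -0.1, 95.1]
force: [1.0, -0.9, -2.9]
gripper_width: 57.8
time_s: 48.0
ee_pos: [626.7, 17.0, 148.4]
ee_rot: [-179.9, -0.0, 94.8]
force: [-0.7, 0.4, -1.6]
gripper_width: 57.6
time_s: 48.25
ee_pos: [625.6, 19.9, 148.9]
ee_rot: [-179.9, -0.0, 95.0]
force: [0.1, 0.1, -2.4]
gripper_width: 57.9
t 48.25 pos [625.6  19.9 148.9] rot [-1.7993e+02 -4.0000e-02  9.5000e+01] F [ 0.1  0.1 -2.4] w 57.9 q [ 1. 25. 88.  0. 66. -4.]
shift in tool axes now [-0.0014  0.0014  0.0932] after turn [-0.0014  0.0012  0.0932] turn [-0.07 -0.04  0.1 ]
```

```bash
python3 -m creep '{"offset":[[-0.001,0.001,0.01],[0,0,0.025],[0,0,0.025],[0,0,0.018],[0,0,0.01]],"rotation":[[0,0,0],[0,0,0],[0,0,0],[0,0,0],[0,0,0]]}'
python3 -m creep '{"offset":[[0,0,0],[0,0,0],[0,0,0]],"rotation":[[0,0,0],[0,0,0],[0,0,0]]}'
python3 go.py 627 18.7 55.7 94.9
python3 - <<'E'
from meas import *
o=grab("h14")
cv2.imwrite("pics/h14.png",np.hstack([cv2.resize(o["side"][130:250,270:370],(480,576),interpolation=cv2.INTER_CUBIC),cv2.resize(o["top"][160:250,350:400],(320,576),interpolation=cv2.INTER_CUBIC)]))
E
```

```text
time_s: 48.88
ee_pos: [626.5, 18.4, 59.5]
ee_rot: [-179.9, -0.0, 95.0]
force: [0.2, -0.9, -2.6]
gripper_width: 57.8
time_s: 49.25
ee_pos: [628.2, 17.7, 61.9]
ee_rot: [179.9, 0.0, 94.9]
force: [0.3, -0.2, -2.9]
gripper_width: 57.8
t 49.25 pos [628.2  17.7  61.9] rot [1.799e+02 1.000e-02 9.493e+01] F [ 0.3 -0.2 -2.9] w 57.8 q [ 1. 30. 94. -0. 56. -4.]
shift in tool axes now [ 0.0011 -0.0011  0.0062] after turn [ 0.0011 -0.0011  0.0062] turn [0.1  0.01 0.03]
```

View pics/h14.png

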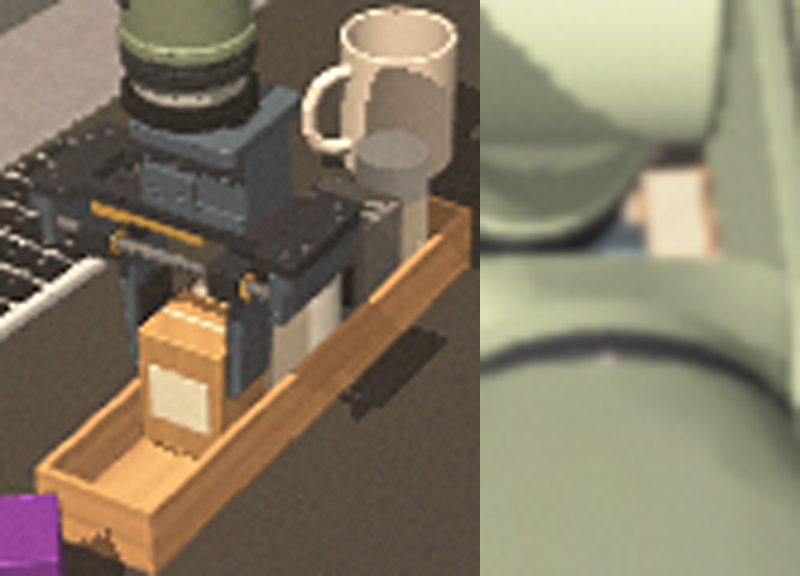

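```bash
python3 -m creep '{"offset":[[0.0005,-0.0005,0.004],[0,0,0.002],[0,0,0],[0,0,0]],"rotation":[[0,0,0],[0,0,0],[0,0,0],[0,0,0]]}'
python3 -m creep '{"offset":[[0,0,0],[0,0,0],[0,0,0],[0,0,0],[0,0,0]],"rotation":[[0,0,0],[0,0,0],[0,0,0],[0,0,0],[0,0,0]]}' 0
python3 -m creep '{"offset":[[0,0,-0.01],[0,0,-0.03],[0,0,-0.04],[0,0,-0.02],[0,0,0]],"rotation":[[0,0,0],[0,0,0],[0,0,0],[0,0,0],[0,0,0]]}'
python3 go.py 509.5 384 160 94.9
python3 - <<'E'
from meas import *
o=grab("h15")
I=[("cup",509.5,384,0)]
overlay(o,I,"pics/h15a.png",crop=(150,170,350,300));overlay(o,I,"pics/h15b.png","side",crop=(200,130,400,330))
E
```

```text
time_s: 49.85
ee_pos: [627.1, 18.1, 54.9]
ee_rot: [-180.0, 0.0, 94.9]
force: [-0.5, 0.2, -2.6]
gripper_width: 58.1
time_s: 50.48
ee_pos: [627.1, 18.1, 55.1]
ee_rot: [180.0, 0.0, 94.9]
force: [-0.7, 0.3, 0.0]
gripper_width: 91.0
time_s: 51.1
ee_pos: [628.4, 18.1, 157.5]
ee_rot: [179.7, 0.0, 94.9]
force: [-0.8, 0.4, -0.5]
gripper_width: 91.4
t 51.1 pos [628.4  18.1 157.5] rot [1.7971e+02 3.0000e-02 9.4920e+01] F [-0.8  0.4 -0.5] w 91.4 q [ 1. 25. 87. -0. 67. -4.]
shift in tool axes now [ 0.3747 -0.087  -0.0031] after turn [ 0.3747 -0.0872 -0.0025] turn [0.29 0.03 0.02]
```

View pics/h15a.png

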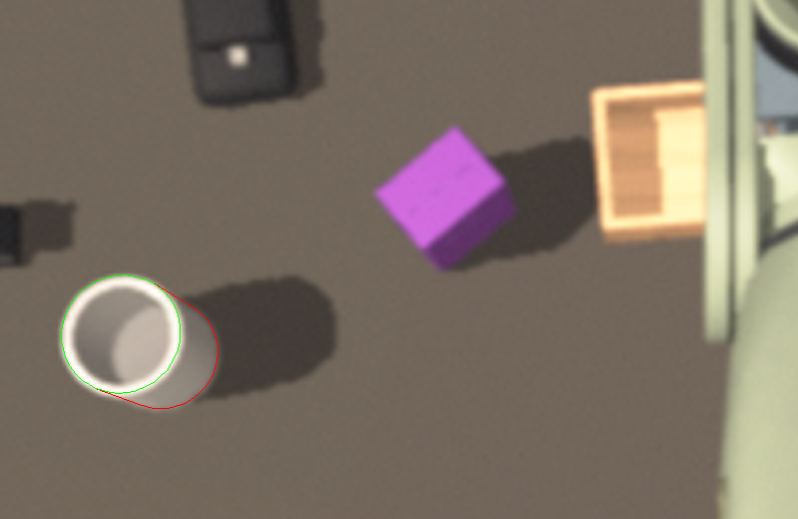

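View pics/h15b.png

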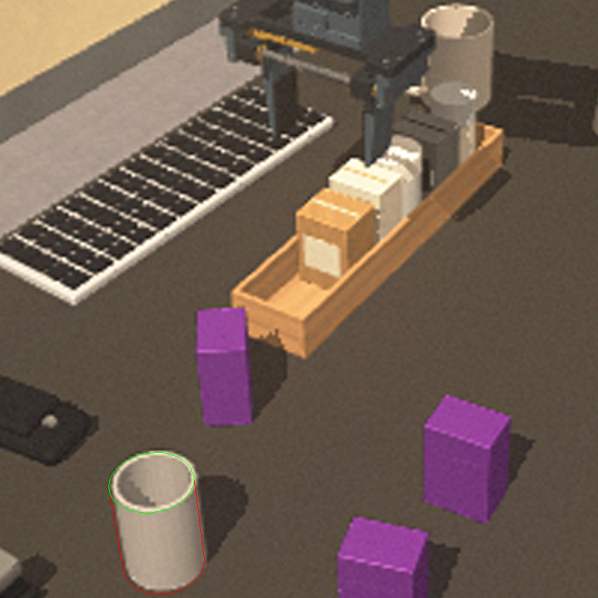

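```bash
python3 -m creep '{"offset":[[0.045,-0.01,0],[0.06,-0.014,0],[0.06,-0.014,0],[0.06,-0.014,0],[0.06,-0.014,0]],"rotation":[[0,0,0],[0,0,0],[0,0,0],[0,0,0],[0,0,0]]}' 0
python3 -m creep '{"offset":[[0.05,-0.012,0],[0.03,-0.008,0],[0.0097,-0.001,0],[0,0,0],[0,0,0]],"rotation":[[0,0,0],[0,0,0],[0,0,0],[0,0,0],[0,0,0]]}'
python3 go.py 509.5 384 48 94.9
```

```text
time_s: 51.82
ee_pos: [535.4, 297.7, 153.4]
ee_rot: [-179.9, 0.1, 94.9]
force: [0.9, -0.2, 0.7]
gripper_width: 91.4
time_s: 52.45
ee_pos: [508.7, 382.5, 154.6]
ee_rot: [-180.0, 0.1, 94.8]
force: [-0.0, 0.4, 0.3]
gripper_width: 91.1
t 52.45 pos [508.7 382.5 154.6] rot [-1.7997e+02  6.0000e-02  9.4840e+01] F [-0.   0.4  0.3] w 91.1 q [36. 26. 86. -0. 68. 31.]
shift in tool axes now [0.0016 0.001  0.1066] after turn [0.0014 0.0009 0.1066] turn [-0.03  0.06 -0.06]
```

```bash
python3 -m creep '{"offset":[[0.0005,0.0005,0.02],[0,0,0.03],[0,0,0.035],[0,0,0.021],[0,0,0]],"rotation":[[0,0,0],[0,0,0],[0,0,0],[0,0,0],[0,0,0]]}'
python3 -m creep '{"offset":[[0,0,0],[0,0,0],[0,0,0],[0,0,0],[0,0,0]],"rotation":[[0,0,0],[0,0,0],[0,0,0],[0,0,0],[0,0,0]]}' 1 25
python3 -m creep '{"offset":[[0,0,0],[0,0,0]],"rotation":[[0,0,0],[0,0,0]]}'
python3 go.py 621.4 85 160 94.9
python3 - <<'E'
from meas import *
o=grab("h16")
cv2.imwrite("pics/h16.png",cv2.resize(o["side"][220:340,200:300],(480,576),interpolation=cv2.INTER_CUBIC))
E
```

```text
time_s: 53.08
ee_pos: [508.2, 382.4, 47.4]
ee_rot: [-179.8, 0.1, 94.8]
force: [0.2, -1.2, -0.2]
gripper_width: 91.3
time_s: 53.7
ee_pos: [509.3, 384.8, 50.0]
ee_rot: [179.9, -0.0, 94.9]
force: [0.4, -0.3, 5.3]
gripper_width: 63.9
time_s: 53.95
ee_pos: [509.3, 384.8, 50.0]
ee_rot: [179.9, -0.0, 94.9]
force: [1.0, -1.4, 5.4]
gripper_width: 63.9
t 53.95 pos [509.3 384.8  50. ] rot [ 1.799e+02 -4.000e-02  9.493e+01] F [ 1.  -1.4  5.4] w 63.9 q [36. 32. 93. -0. 55. 31.]
shift in tool axes now [-0.3082  0.0861 -0.11  ] after turn [-0.3082  0.0861 -0.11  ] turn [ 0.1  -0.04  0.03]
```

View pics/h16.png

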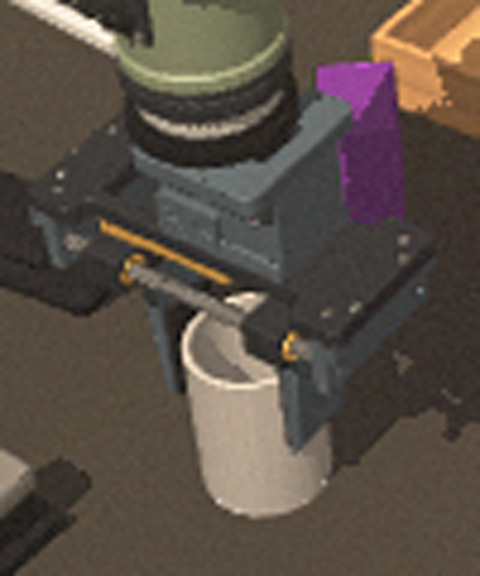

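```bash
python3 -m creep '{"offset":[[0,0,-0.01],[0,0,-0.03],[0,0,-0.04],[0,0,-0.03],[-0.03,0.008,-0.01]],"rotation":[[0,0,0],[0,0,0],[0,0,0],[0,0,0],[0,0,0]]}'
python3 -m creep '{"offset":[[-0.05,0.014,0],[-0.055,0.0155,0],[-0.055,0.0155,0],[-0.05,0.014,0],[-0.04,0.011,0]],"rotation":[[0,0,0],[0,0,0],[0,0,0],[0,0,0],[0,0,0]]}'
python3 -m creep '{"offset":[[-0.02,0.006,0],[-0.008,0.002,0],[0,0,0],[0,0,0],[0,0,0]],"rotation":[[0,0,0],[0,0,0],[0,0,0],[0,0,0],[0,0,0]]}'
python3 go.py 621.4 85 105 94.9
```

```text
time_s: 54.68
ee_pos: [519.3, 357.1, 171.1]
ee_rot: [179.8, -0.1, 95.1]
force: [0.8, -0.4, -2.3]
gripper_width: 63.8
time_s: 55.3
ee_pos: [610.4, 110.2, 168.7]
ee_rot: [-179.9, 0.0, 94.9]
force: [-0.2, 0.3, -2.0]
gripper_width: 63.9
time_s: 55.92
ee_pos: [620.5, 86.1, 169.1]
ee_rot: [-180.0, -0.0, 95.0]
force: [-0.1, 0.1, -1.7]
gripper_width: 63.8
t 55.92 pos [620.5  86.1 169.1] rot [-1.7999e+02 -1.0000e-02  9.5010e+01] F [-0.1  0.1 -1.7] w 63.8 q [ 7. 25. 86.  0. 69.  2.]
shift in tool axes now [-0.0012  0.0008  0.0641] after turn [-0.0012  0.0008  0.0641] turn [-0.01 -0.01  0.11]
```

```bash
python3 -m creep '{"offset":[[-0.0008,0.0008,0.01],[0,0,0.025],[0,0,0.02],[0,0,0.01],[0,0,0]],"rotation":[[0,0,0],[0,0,0],[0,0,0],[0,0,0],[0,0,0]]}'
python3 -m creep '{"offset":[[0,0,0],[0,0,0],[0,0,0]],"rotation":[[0,0,0],[0,0,0],[0,0,0]]}'
python3 go.py 621.4 85 56 94.9
python3 - <<'E'
from meas import *
o=grab("h17");s=env.state()["ee_pos"];print(s)
cv2.imwrite("pics/h17.png",np.hstack([cv2.resize(o["side"][150:260,260:350],(480,587),interpolation=cv2.INTER_CUBIC),cv2.resize(o["top"][170:260,290:340],(318,587),interpolation=cv2.INTER_CUBIC)]))
E
```

```text
time_s: 56.55
ee_pos: [621.2, 84.3, 103.2]
ee_rot: [-179.9, 0.0, 94.9]
force: [0.9, 0.9, -1.9]
gripper_width: 64.1
time_s: 56.92
ee_pos: [622.0, 84.3, 104.6]
ee_rot: [179.9, 0.0, 94.9]
force: [-0.2, -0.1, -1.3]
gripper_width: 63.7
t 56.92 pos [622.   84.3 104.6] rot [179.94   0.    94.92] F [-0.2 -0.1 -1.3] w 63.7 q [ 7. 28. 91. -0. 61.  2.]
shift in tool axes now [ 0.0007 -0.0006  0.0486] after turn [ 0.0007 -0.0005  0.0486] turn [0.06 0.   0.02]
[621.82808138  84.26636099 104.37851486]
```

View pics/h17.png

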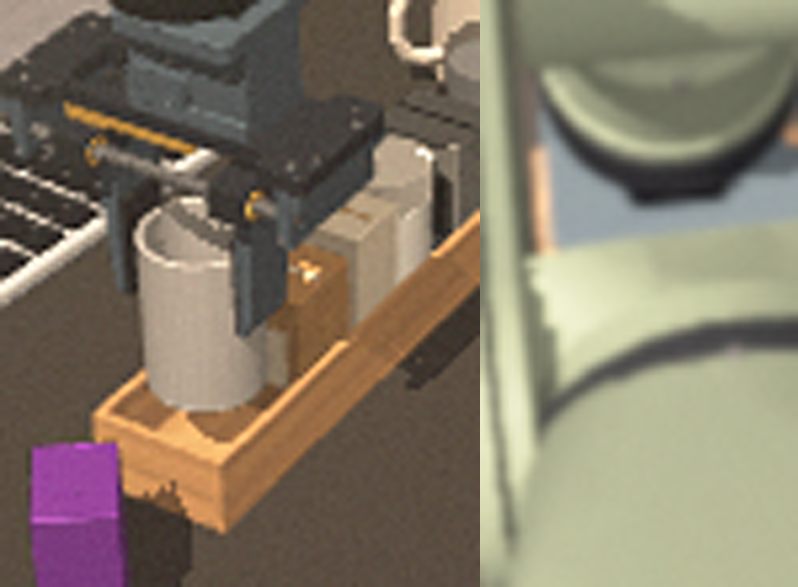

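Run:
```python
from meas import *
o={"side":cv2.imread("pics/sideh17.png")}
F=8;im=cv2.resize(o["side"],None,fx=F,fy=F,interpolation=cv2.INTER_CUBIC)
def pl(P,c): cv2.polylines(im,[np.int32((proj("side",P)+.5)*F)],1,c,1)
for (w,l,c) in((80,372,(0,255,0)),(70,362,(255,255,0))):
    R=np.array([[-w/2,-l/2,45],[w/2,-l/2,45],[w/2,l/2,45],[-w/2,l/2,45]]);pl(place(R,633.3,-55,4.9),c)
h=cv2.convexHull(proj("side",place(MOD["cup"],621.9,84.3,0,54.5)).astype(np.float32));cv2.polylines(im,[np.int32((h+.5)*F)],1,(0,0,255),1)
h=cv2.convexHull(proj("side",place(MOD["ink_carton"],627,18.5,4.9,5)).astype(np.float32));cv2.polylines(im,[np.int32((h+.5)*F)],1,(255,0,255),1)
c=im[180*F:255*F,270*F:360*F];cv2.imwrite("pics/h18.png",cv2.resize(c,(720,600),interpolation=cv2.INTER_AREA))
# box refits on the current and first side image, left end
```

```text
(no output)
```

View pics/h18.png

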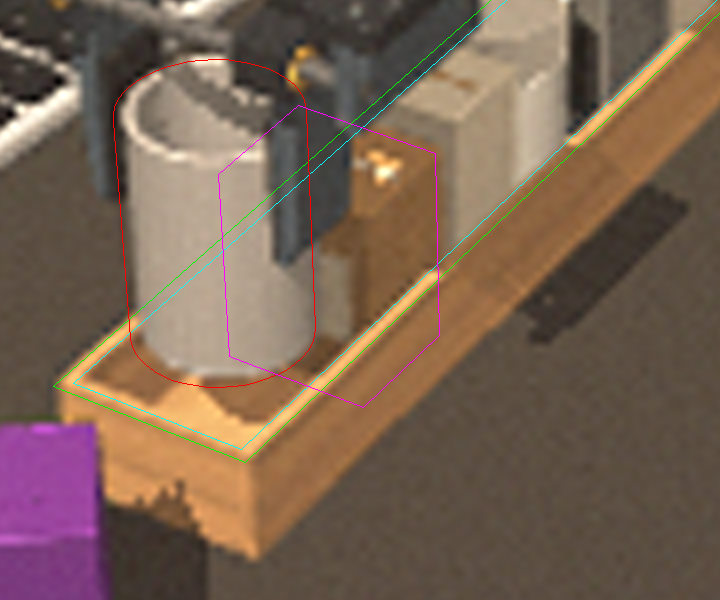

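Run:
```python
from meas import *
def ov(cam,fn,objs,crop,out,F=8):
    im=cv2.resize(cv2.imread(fn),None,fx=F,fy=F,interpolation=cv2.INTER_CUBIC)
    for (w,l,c) in((80,372,(0,255,0)),(70,362,(255,255,0))):
        R=np.array([[-w/2,-l/2,45],[w/2,-l/2,45],[w/2,l/2,45],[-w/2,l/2,45]]);cv2.polylines(im,[np.int32((proj(cam,place(R,633.3,-55,4.9))+.5)*F)],1,c,1)
    for n,x,y,w,z in objs:
        M=place(MOD[n],x,y,w,z);M=M[M[:,2]>z+1]
        h=cv2.convexHull(proj(cam,M).astype(np.float32));cv2.polylines(im,[np.int32((h+.5)*F)],1,(0,0,255),1)
    x0,y0,x1,y1=crop;c=im[y0*F:y1*F,x0*F:x1*F];f=min(798/c.shape[1],598/c.shape[0]);cv2.imwrite(out,cv2.resize(c,None,fx=f,fy=f,interpolation=cv2.INTER_AREA))
O=[("wipes_can",646.5,-203.1,0,5),("drive_case",641.6,-148,4.9,5),("clip_jar",636.5,-91.3,0,5)]
ov("top","pics/toph9.png",O,(380,170,480,240),"pics/k1.png")
ov("side","pics/sideh17.png",[("cup",621.9,84.3,0,54.5),("ink_carton",627,18.2,4.9,5),("staple_carton",631.8,-36,4.9,5),("clip_jar",636.5,-91.3,0,5)],(270,150,370,255),"pics/k2.png")
```

```text
(no output)
```

View pics/k1.png

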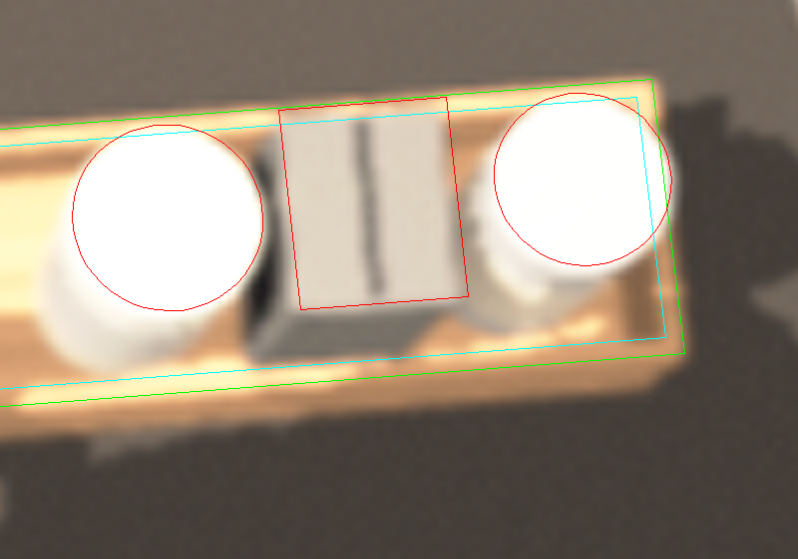

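View pics/k2.png

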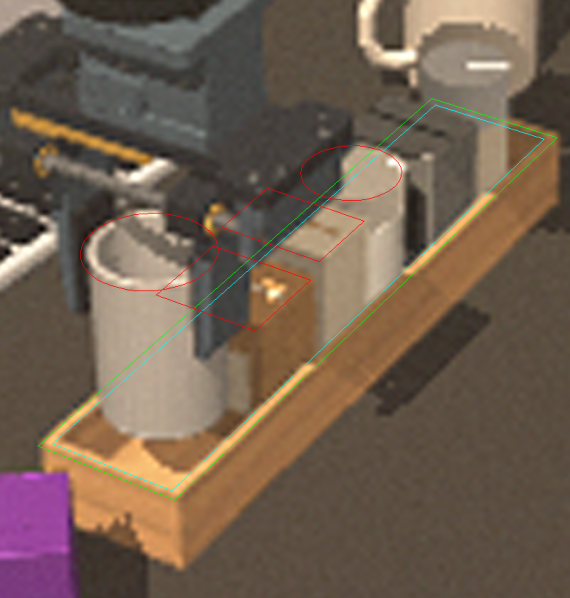

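```bash
python3 -m creep '{"offset":[[0,0.0004,0.008],[0,0,0.008],[0,0,0],[0,0,0]],"rotation":[[0,0,0],[0,0,0],[0,0,0],[0,0,0]]}'
python3 -m creep '{"offset":[[0,0,0.008],[0,0,0.008],[0,0,0],[0,0,0]],"rotation":[[0,0,0],[0,0,0],[0,0,0],[0,0,0]]}'
python3 - <<'E'
from meas import *
o=grab("h19")
cv2.imwrite("pics/h19.png",cv2.resize(o["side"][170:260,260:360],(660,594),interpolation=cv2.INTER_CUBIC))
E
```

```text
time_s: 57.52
ee_pos: [622.2, 84.3, 87.9]
ee_rot: [-180.0, 0.0, 94.9]
force: [-0.4, -0.3, -1.3]
gripper_width: 63.8
time_s: 58.02
ee_pos: [622.2, 84.3, 72.0]
ee_rot: [180.0, 0.0, 94.9]
force: [0.4, 0.1, -1.9]
gripper_width: 63.7
```

View pics/h19.png

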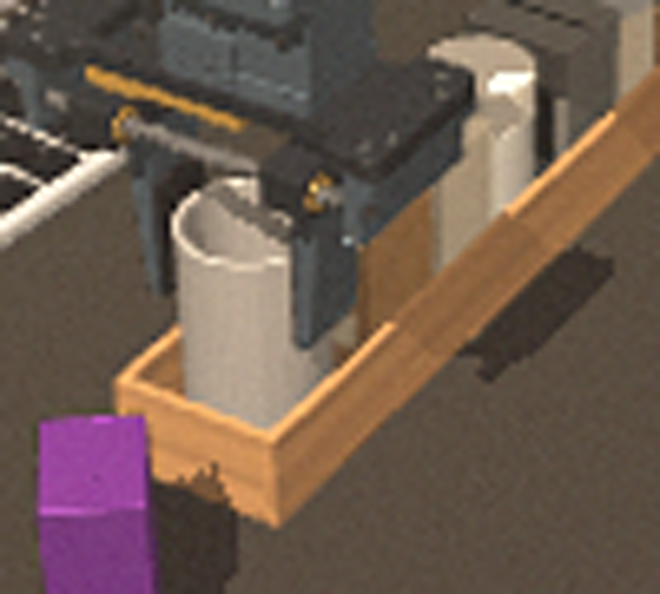

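Cup is inside the walls with no contact force. Lower the last 16 mm (TCP 72 → ~55.5).

```bash
python3 -m creep '{"offset":[[0,0,0.006],[0,0,0.006],[0,0,0.003],[0,0,0],[0,0,0]],"rotation":[[0,0,0],[0,0,0],[0,0,0],[0,0,0],[0,0,0]]}'
python3 -m creep '{"offset":[[0,0,0.0015],[0,0,0],[0,0,0]],"rotation":[[0,0,0],[0,0,0],[0,0,0]]}'
```

```text
time_s: 58.75
ee_pos: [622.2, 84.3, 57.1]
ee_rot: [180.0, 0.0, 94.9]
force: [-0.1, 0.3, -2.9]
gripper_width: 63.5
time_s: 59.12
ee_pos: [622.1, 84.3, 55.6]
ee_rot: [180.0, 0.0, 94.9]
force: [0.2, 0.5, -2.7]
gripper_width: 63.8
```

```bash
python3 -m creep '{"offset":[[0,0,0],[0,0,0],[0,0,0],[0,0,0],[0,0,0]],"rotation":[[0,0,0],[0,0,0],[0,0,0],[0,0,0],[0,0,0]]}' 0
python3 -m creep '{"offset":[[0,0,-0.01],[0,0,-0.03],[0,0,-0.04],[0,0,-0.05],[0,0,-0.03]],"rotation":[[0,0,0],[0,0,0],[0,0,0],[0,0,0],[0,0,0]]}'
python3 -m creep '{"offset":[[0.03,-0.03,0],[0.03,-0.05,0],[0.03,-0.05,0],[0.03,-0.05,0],[0.03,-0.05,0]],"rotation":[[0,0,0],[0,0,0],[0,0,0],[0,0,0],[0,0,0]]}'
python3 -m creep '{"offset":[[0.04,0,0],[0.05,0,0],[0.05,0,0],[0.05,0,0],[0.03,0,0]],"rotation":[[0,0,0],[0,0,0],[0,0,0],[0,0,0],[0,0,0]]}'
python3 - <<'E'
from meas import *
o=grab("z1")
print(env.state()["ee_pos"])
cv2.imwrite("pics/z1.png",cv2.resize(o["side"][130:260,260:430],(784,600),interpolation=cv2.INTER_CUBIC))
E
```

```text
time_s: 59.75
ee_pos: [622.1, 84.3, 55.6]
ee_rot: [180.0, 0.0, 94.9]
force: [0.2, 0.2, -0.6]
gripper_width: 91.2
time_s: 60.38
ee_pos: [623.0, 84.4, 219.3]
ee_rot: [179.7, -0.0, 94.9]
force: [-0.1, -0.2, 0.0]
gripper_width: 91.1
time_s: 61.0
ee_pos: [378.5, 214.7, 216.3]
ee_rot: [179.9, -0.1, 94.9]
force: [0.8, 0.7, 0.1]
gripper_width: 91.1
time_s: 61.62
ee_pos: [360.7, 435.5, 216.1]
ee_rot: [180.0, -0.1, 95.0]
force: [-0.4, -0.1, -0.0]
gripper_width: 91.2
[360.81655999 435.98729189 215.76022999]
```

View pics/z1.png

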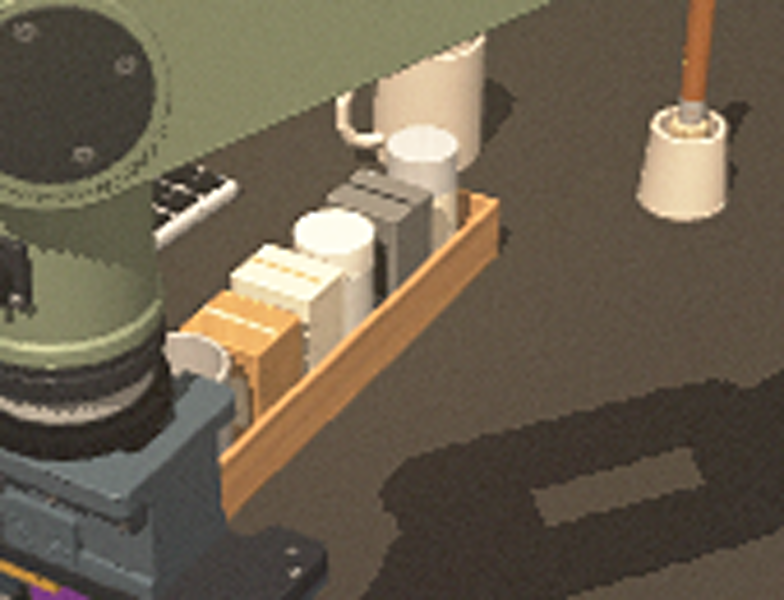

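View pics/topz1.png

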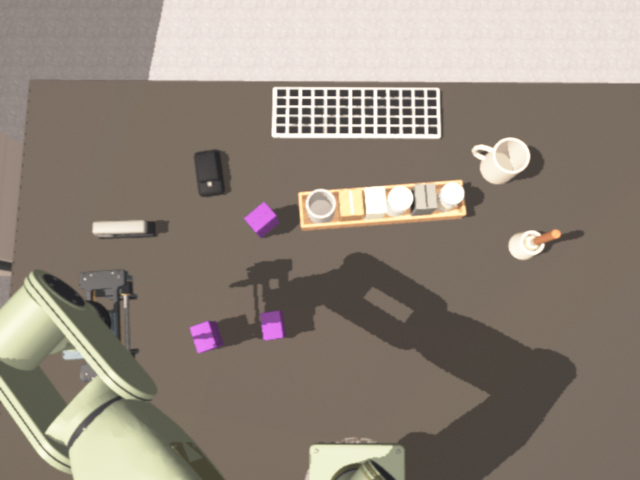

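Run:
```python
from meas import *
o={"top":cv2.imread("pics/topz1.png")}
F=8;im=cv2.resize(o["top"],None,fx=F,fy=F,interpolation=cv2.INTER_CUBIC)
for n,x,y,w,z in [("wipes_can",646.5,-203.1,0,5),("drive_case",641.6,-148,4.9,5),("clip_jar",636.5,-91.3,0,5),("staple_carton",631.8,-36,4.9,5),("ink_carton",627.1,18,4.9,5),("cup",622.1,83.8,0,5),("box",633.3,-55,4.9,0)]:
    M=place(MOD[n],x,y,w,z);M=M[M[:,2]>z+1]
    h=cv2.convexHull(proj("top",M).astype(np.float32));cv2.polylines(im,[np.int32((h+.5)*F)],1,(0,0,255),2)
c=im[170*F:240*F,290*F:475*F];f=798/c.shape[1];cv2.imwrite("pics/z2.png",cv2.resize(c,None,fx=f,fy=f,interpolation=cv2.INTER_AREA))
```

```text
(no output)
```

View pics/z2.png

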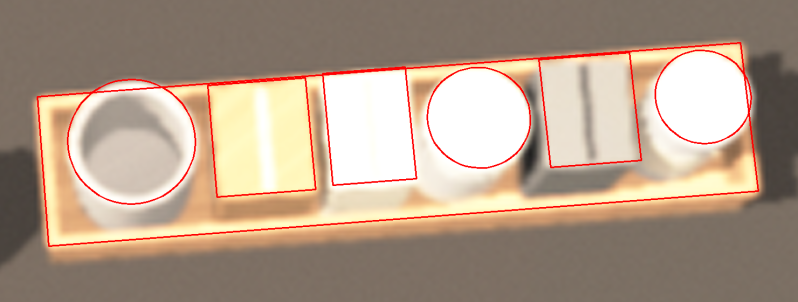

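```bash
python3 -m creep '{"offset":[[0,0,0],[0,0,0],[0,0,0],[0,0,0]],"rotation":[[0,0,0],[0,0,0],[0,0,0],[0,0,0]]}'
python3 - <<'E'
from workcell import env
print(env.job_done())
E
```

```text
time_s: 62.22
ee_pos: [361.4, 432.7, 215.8]
ee_rot: [180.0, -0.0, 94.9]
force: [0.8, -0.8, -0.6]
gripper_width: 90.9
the job is handed in; nothing more can be done
None
```

I scrubbed the cup with three full strokes and stood the brush back in its stand. I then packed the cup, ink carton, staple carton, clip jar, drive case and wipes can upright in one row in the box. I handed the job in at about 62 s, and the hand-in reports no verdict.

- **Strokes:** by the arm position, the brush tip reached about 10 mm above the cup's underside on each stroke, where the limit is 22 mm. It rose to at least 70 mm each time.
- **Packing:** in the last pictures, all six tops match the outlines expected for things standing on the box floor, to about 1–2 mm. The brush is upright in its stand and the gripper is open and well clear. The mug, mouse, stapler and purple cartons are in their original places.
- **Label case:** it was not in the scene, so five supplies were packed with the cup.
- **Disagreement between checks:** the two cameras differed by up to about 3 mm on most positions, and by more on the ink carton and drive case, and on the can, where the side view was confused by objects behind or beside them. I relied on the top view, and the arm registered no contact when placing anything, including the tight-fitting cup.
- **Knocked supply:** I saw none of the supplies knocked aside during the run.

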